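# Dust a lantern glass and index it one panel on the dividing wheel

### The arm

A 6-joint arm with a two-finger parallel gripper is mounted at the origin on the work surface. World frame = base frame: x ahead of the robot, y to its left, z up, the work surface at z = 0. Lengths are in mm, angles in rad, forces in N, time in s.
With the tool pointing down it reaches from about 300 to 775 mm from the base axis. Payload 14.6 kg.
Tool frame: the origin (TCP) lies on the centre line of the jaws, within the pads' length; the fingertips stand manip.tcp_to_tips ahead of it and the grasp point (between the pads) lies 5 mm behind it (manip.tcp_to_tips is the distance from the TCP to the fingertips, in mm); z points along the fingers, y is the direction in which the jaws open and shut (so a half turn about z gives the same grasp; the last joint's range is limited). The gripper opens to 94 mm and grips with 3 to 60 N. Pads are 16 mm wide; open, the fingers measure 119 mm over their backs; the gripper's body (75 mm by 177 mm) begins 78 mm behind the grasp point.
Start: joints at [1.265, 0.3, 1.521, -0, 1.321, -0.067], TCP at [130.093, 534.383, 219.446] pointing down, gripper open.
Joint ranges: [-3.03, 3.03], [-0.79, 2.21], [0.23, 2.52], [-1.04, 4.18], [0, 3.07], [-2.55, 2.55]. Speed limits (rad/s): [2.22, 2.22, 2.57, 3.14, 3.14, 3.14].

### API

Orientations are given as [roll, pitch, yaw] about the fixed x, y, z axes, in that order (R = Rz(yaw) Ry(pitch) Rx(roll)).
In Python, from cell import manip, optics, workorder gives the robot as it stands. The module is installed in compiled form; this text tells all that it offers.
- The arm moves only by the tool jog_arm, never from a script. Its argument "deltas" is text: rows parted by semicolons, each of 5 numbers parted by spaces: the shift along the tool's x, y, z in mm, then the turn about the tool's z in rad, then the finger opening in mm, from 0 to 94. In form: tx ty tz twist grip; .... A call has exactly 10 rows; each row is the pose to reach, as a shift and turn from the pose commanded when the call began, along the tool's axes at that moment; what a row does not reach only later rows make up. A row lasts 1/8 s, in which the tool goes at most 62.5 mm and 10.7 degrees, less where a joint would pass 70% of its speed; a pose out of reach is approached as far as the arm can. A call with a gripper value outside its range is refused whole. The fingers move at their own pace and stop on an object; "squeeze" is the grip in N (left out, the last holds). Time passes only in rows, so rows that repeat a pose let the fingers close, or fill a call up. It gives the time, the measured TCP pose, the force and the opening at its end, in the units of the state.
- manip.read_state(): the state, without advancing time (a new reading comes with each control period).
- optics.camera(name): name is "scene" or "top" or "wrist"; returns (picture, depth): 384x512x3 uint8, red, green, blue; 384x512 float32, mm along the optical axis (not along the pixel's ray), 0 where there is no reading.
- optics.get_calibration(name): a dict with "intrinsics" (3x3 intrinsics, pixels), "R" (3x3) and "t" (3): a world point X has camera coordinates R X + t; the wrist camera has in their place "hand_eye" (4x4, takes a point from camera to tool coordinates, whose origin is the TCP and whose axes are the flange's). Camera axes: x right, y down, z forward; pixel columns grow to the right and rows downward; lengths in mm; the calibration is good to about 2 mm. A picture is of the moment at which its call begins: read the wrist's pose just before it. get_calibration takes no time and is no camera call.
- workorder.sign_off(): hands the job in, once; it reports no verdict.
The state is a dict: "clock": time; "joints": joint angles; "qd": joint speeds; "effort": joint torques, N m; "eef_pos": TCP position; "eef_rot": TCP orientation; "wrist_force": force on the tool from outside, world axes, zero at the start; "moment": the same for the moment, N m; "finger_gap": finger opening in mm.
Only numpy, scipy, OpenCV 4.12 (cv2) and the standard library are available. Lean on these libraries where they do the work, as an engineer would, in place of code of your own. Each camera call takes 0.05 s, during which the arm holds its last target.

### The job

Dust out the lantern glass on the dividing wheel with the red-handled brush, two full strokes, each right down to the bottom and back up to the rim, then hang the brush back on the fork it came from and let go of it. Then turn the wheel on by exactly four clicks with its lever (counter-clockwise seen from above), counting the clicks as you feel them, and ease it back until the pawl stops it. Finish while holding the lever there, so that the painter can work on the next panel; do not lean on the glass or disturb the other things on the bench.

Things in the scene. Friction and masses are not known exactly. Their poses are not given: they have to be found in the camera images.
- base: fixed green foot of the dividing wheel, 192 mm across and 24 mm high; origin at table level on the wheel's vertical axis; its +x axis points (from the axis) to the place where the sprung pawl meets the ratchet teeth, on the side far from the robot
- wheel (a joint): angle of the dividing wheel in rad, growing counter-clockwise seen from above: brass ratchet ring, plate 108 mm across (top 62 mm above the table), lever and lantern glass turn together about the vertical axis. It starts between 0.04 and 0.18, so the first click comes early or late; stiff bearing: it stays where it is left, also part way between clicks
- pawl: sprung steel pawl on the far side of the foot, origin below its pivot. It stops the wheel turning back where joint wheel is a multiple of 0.262 (0.262, 0.524, 0.785, 1.047). Turning on, the push at the knob climbs from 3 to 8 N or so, then the pawl drops off the tooth (a click, in the last 0.08 rad before each of these values, down for good once past it) and the push vanishes or reverses briefly
- lever: flat steel index lever, 18 mm wide, fixed to the wheel's plate and reaching out level, its top 57 mm above the table, on the robot's side of the wheel; origin on the wheel's axis at table level, its +x axis points out along the lever
- knob (a point): centre of the upright black knob at the lever's end: a cylinder 18 mm across, from 62 to 97 mm above the table, 130 mm out from the wheel's axis; this point is 80 mm above the table
- glass: lantern glass standing on the wheel's plate, held by three low jaws, turning with it: clear open tube with painted birds and leaves, 70 mm outside, 64 mm inside, 100 mm tall, rim 162 mm above the table; origin at the centre of its bottom, z up
- glass_floor (a point): centre of the floor inside the lantern glass (the plate's top), 62 mm above the table; the rim is 100 mm above this point
- stand: fixed brush stand: foot 150 x 90 mm, upright post at its centre, and two level forks, one to each side; origin at table level at the centre; its -x axis points along the red brush's fork towards the robot
- fork (a point): where the red-handled brush hangs: in the fork's slot, on its top face, 135 mm above the table and 58 mm from the post's axis along the stand's -x. The slot is 13 mm wide, closed 22 mm nearer the post and open towards the stand's -x, its mouth flaring between 22 and 37 mm from this point; prongs 6 mm thick
- brush: lamp-glass brush, red handle, about 90 g, hanging upright in the fork, bristles down. Origin on its axis at the underside of its brass collar (24 mm across, 6 mm high), which rests on the fork; z up along the handle, a 16 mm cylinder from 6 to 100 mm above the origin. Below the origin a 6 mm steel stem
- brush_tip (a point): lower end of the brush's stem, 120 mm below its origin; the bristle head is the lowest 64 mm, 59 mm across: soft bristles that give way freely around a stiff core 24 mm across
- brush_grip (a point): middle of the brush's red handle, 50 mm above its origin: a good place to grip it
- tubebrush: bystander, to be left alone: blue-handled narrow tube brush, hanging in the same way on the fork on the other (+x) side of the stand; head 24 mm wide; origin at its collar's underside
- jar_red: bystander, to be left alone: red-lidded jar, amber, 68 mm wide, 95 mm tall, at the back; origin at the centre of its underside
- jar_white: bystander, to be left alone: white-lidded jar, clear, 72 mm wide, 80 mm tall, at the back; origin at the centre of its underside
- washbottle: bystander, to be left alone: large wash bottle, white with a red cap, 60 mm wide, 150 mm tall, at the back; origin at the centre of its underside
- dropper: bystander, to be left alone: small dropper bottle, white with a red cap, 40 mm wide, 105 mm tall, at the back; origin at the centre of its underside
- brushpot: bystander, to be left alone: yellow pot of brushes, 80 mm wide, 90 mm tall, brushes rising to 170 mm, back left; origin at the centre of its underside
- muller: bystander, to be left alone: glass muller, 60 mm wide, 80 mm tall, standing on the 8 mm green glass palette at the right; origin at the centre of its underside
Mind the look-alikes: they are no part of the job. Leave any turquoise look-alike of the brush alone.

How it is judged (in metres and radians):
On the way, in this order (a step that is already met when the one before it is completed fails the run):
1. the brush is down at the bottom inside the lantern glass (first stroke) (horizontal distance between brush_tip and glass_floor below 0.02 m and angle between brush's own z axis and vertical below 0.25 rad and z of brush_tip in the frame of glass_floor between -0.002 and 0.022 m), for 0.05 s.
2. the brush is drawn back up towards the rim (horizontal distance between brush_tip and glass_floor below 0.02 m and angle between brush's own z axis and vertical below 0.25 rad and z of brush_tip in the frame of glass_floor between 0.055 and 0.1 m), for 0.05 s.
3. the brush is down at the bottom again (second stroke) (all of step 1), for 0.05 s.
4. the brush hangs in its fork again, upright and let go (horizontal distance between brush and fork below 0.018 m and z of brush in the frame of fork between -0.004 and 0.005 m and angle between brush's own z axis and vertical below 0.12 rad and contact force between the fingers and brush below 0.1 N and linear speed of brush below 0.05 m/s), for 0.2 s.
5. the first click is passed, with the fingers on the lever (value of joint wheel above 0.3118 rad and contact force between the fingers and lever above 0.5 N), for 0.05 s.
At the end, for the whole second after the job is handed in: the wheel rests back against the pawl at the fourth click from the start (joint between 1.01 and 1.10 rad), still, with the fingers on the lever at more than 1 N, and the red brush hangs upright in its fork (within 18 mm of its place, on the prongs), untouched (all of step 4 and value of joint wheel between 1.0122 and 1.0972 rad and contact force between the fingers and lever above 1 N and velocity of joint wheel between -0.05 and 0.05 rad/s); the arm keeps its last pose, push and grip.
It fails at once if a fifth click: the wheel is turned too far (value of joint wheel above 1.309 rad).
It fails at once if the brush is dropped (height (world z) of brush below 0.11 m).
It fails at once if the brush's core or stem is forced against the glass, over 12 N (contact force between brush and glass above 12 N).
It fails at once if the gripper or arm presses on the glass, over 3 N (contact force between any of the fingers, the arm and glass above 3 N).
It fails at once if another thing on the bench is shifted or knocked over (more than 20 mm) (distance of any of tubebrush, jar_red, jar_white, washbottle, dropper, brushpot, muller from where it was at the start of the episode above 0.02 m).
It also fails if it takes over 72 s, if anything falls off the work surface, if the arm or the gripper's body presses on something with over 40 N, if the wrist force passes 120 N, or if a joint passes its speed limit or range.

## Working session

There is one attempt and no reset: what is moved stays moved. The work goes in short steps, Python scripts to look and compute and a tool call to move; the robot and the scene stay as the last step left them, time stands still between calls to the robot, and variables do not carry over. Pictures are saved under pics/ and viewed, and the job is handed in when it is done.

Besides the shell and the picture viewer there is one more tool, called after "Call:" as name(argument=value, ...) on one line, values as JSON. jog_arm: Moves the arm, as the interface text tells. Its arguments: {"type":"object","properties":{"deltas":{"type":"string"},"squeeze":{"type":"number"}},"required":["deltas"]}

```bash
mkdir -p pics && cat > h.py <<'E'
import numpy as np, cv2
from cell import manip, optics, workorder
def cal(n):
    c=optics.get_calibration(n); return c
def snap(n,tag):
    p,d=optics.camera(n); cv2.imwrite(f'pics/{tag}.png',cv2.cvtColor(p,cv2.COLOR_RGB2BGR)); np.savez(f'pics/{tag}.npz',p=p,d=d); return p,d
def load(tag):
    z=np.load(f'pics/{tag}.npz'); return z['p'],z['d']
def ray(n,u,v):
    c=cal(n);K=np.array(c['intrinsics']);R=np.array(c['R']);t=np.array(c['t'])
    d=R.T@(np.linalg.inv(K)@np.array([u,v,1.])); o=-R.T@t
    return o,d
def onz(n,u,v,z):
    o,d=ray(n,u,v); return o+d*(z-o[2])/d[2]
def dep(n,u,v,dd):
    o,d=ray(n,u,v); return o+d*dd
def proj(n,X):
    c=cal(n);K=np.array(c['intrinsics']);R=np.array(c['R']);t=np.array(c['t'])
    q=K@(R@np.array(X)+t); return q[:2]/q[2]
E
python3 - <<'E'
from h import *
np.set_printoptions(precision=3,suppress=True)
print(manip.read_state(), manip.tcp_to_tips)
for n in ['scene','top']:
    p,d=snap(n,n+'0'); c=cal(n); print(n,c, -np.array(c['R']).T@c['t'])
snap('wrist','wrist0'); print(cal('wrist'))
E
```

```text
{'clock': 0.0, 'joints': array([ 1.265,  0.3  ,  1.522,  0.   ,  1.321, -0.067]), 'qd': array([-0.   ,  0.   ,  0.002,  0.   ,  0.001, -0.   ]), 'effort': array([ -0.002, -53.18 , -35.275,   0.071,   0.024,  -0.   ]), 'eef_pos': array([130.003, 534.133, 218.879]), 'eef_rot': array([-3.14 , -0.   ,  2.903]), 'wrist_force': array([-0.577,  0.155,  0.558]), 'moment': array([-0.015,  0.016, -0.019]), 'finger_gap': 93.88145644376222} 14.0
scene {'intrinsics': array([[376.553,   0.   , 249.654],
       [  0.   , 376.553, 205.033],
       [  0.   ,   0.   ,   1.   ]]), 'R': array([[-0.219,  0.976, -0.012],
       [ 0.8  ,  0.173, -0.574],
       [-0.558, -0.135, -0.819]]), 't': array([ 122.87 , -386.396, 1447.717])} [1144.46   141.945  964.545]
top {'intrinsics': array([[432.023,   0.   , 258.648],
       [  0.   , 432.023, 191.181],
       [  0.   ,   0.   ,   1.   ]]), 'R': array([[ 0.018, -1.   ,  0.005],
       [-0.997, -0.019, -0.076],
       [ 0.076, -0.003, -0.997]]), 't': array([ -10.198,  601.186, 1390.529])} [ 493.882    5.503 1432.183]
{'intrinsics': array([[344.472,   0.   , 252.48 ],
       [  0.   , 344.472, 189.619],
       [  0.   ,   0.   ,   1.   ]]), 'hand_eye': array([[   0.   ,   -0.968,   -0.251,   73.147],
       [   1.   ,    0.001,   -0.002,    0.472],
       [   0.002,   -0.251,    0.968, -165.124],
       [   0.   ,    0.   ,    0.   ,    1.   ]])}
```

View pics/scene0.png

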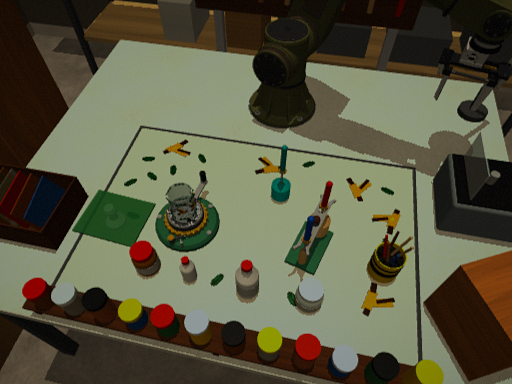

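View pics/top0.png

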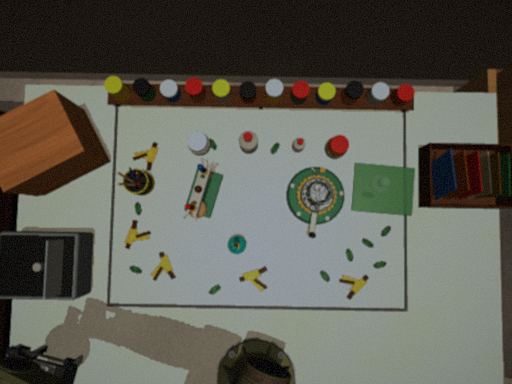

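View pics/wrist0.png

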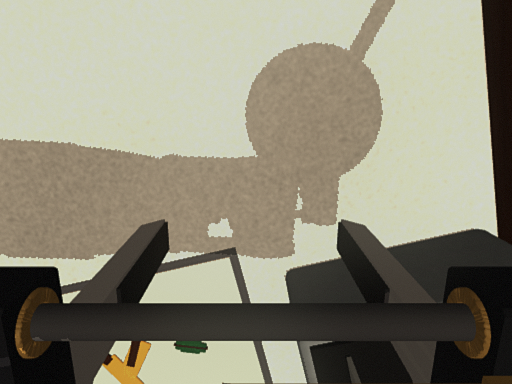

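Candidates for the red-handled brush are: the red handle on the stand's near fork (scene 327,193 / top 188,208), the turquoise look-alike (scene 283,165 / top 237,244), the blue tube brush on the far fork (scene 311,222 / top 201,168), and the pot brushes (scene 388,250). By the description I choose the first. I'll check it in close crops.

```bash
python3 - <<'E'
from h import *
p,d=load('scene0'); q,e=load('top0')
def crop(im,u0,u1,v0,v1,s): 
    return cv2.resize(cv2.cvtColor(im[v0:v1,u0:u1],cv2.COLOR_RGB2BGR),None,fx=s,fy=s,interpolation=cv2.INTER_NEAREST)
a=crop(p,270,350,170,290,5); b=crop(q,165,240,150,230,5)
cv2.imwrite('pics/c1.png',a); cv2.imwrite('pics/c2.png',b)
cv2.imwrite('pics/c3.png',crop(p,145,230,160,260,6)); cv2.imwrite('pics/c4.png',crop(q,275,360,155,245,6))
E
```

```text
(no output)
```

View pics/c1.png

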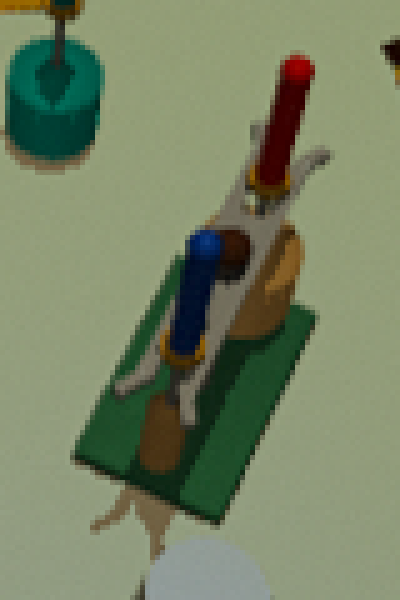

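View pics/c2.png

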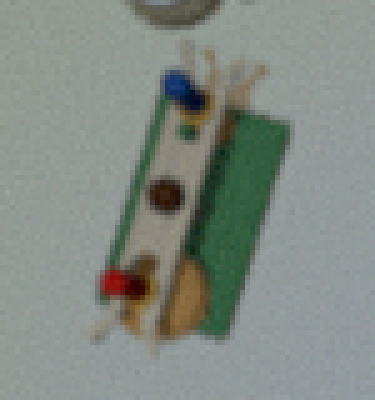

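View pics/c3.png

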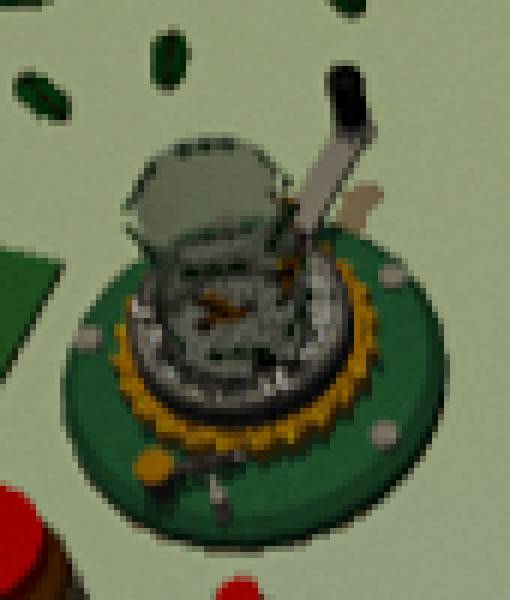

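View pics/c4.png

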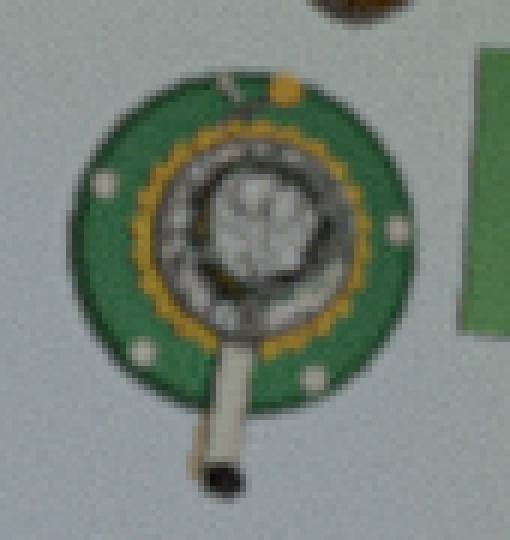

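```bash
python3 - <<'E'
from h import *
np.set_printoptions(precision=1,suppress=True)
for n,box in [('top',(280,350,160,232)),('scene',(150,225,190,255))]:
    p,d=load(n+'0'); hsv=cv2.cvtColor(p,cv2.COLOR_RGB2HSV)
    m=((hsv[...,0]>45)&(hsv[...,0]<85)&(hsv[...,1]>100)).astype(np.uint8)
    M=np.zeros_like(m);M[box[2]:box[3],box[0]:box[1]]=m[box[2]:box[3],box[0]:box[1]]
    k,l,s,c=cv2.connectedComponentsWithStats(M); i=1+np.argmax(s[1:,4]); 
    cs,_=cv2.findContours((l==i).astype(np.uint8),cv2.RETR_EXTERNAL,cv2.CHAIN_APPROX_NONE)
    h=cv2.convexHull(cs[0])[:,0,:]
    X=np.array([onz(n,u,v,24)[:2] for u,v in h])
    # least squares circle
    A=np.c_[2*X,np.ones(len(X))];sol=np.linalg.lstsq(A,(X**2).sum(1),rcond=None)[0]
    r=np.sqrt(sol[2]+sol[0]**2+sol[1]**2); print(n,'base centre',sol[:2],'r',r)
    (cx,cy),r2=cv2.minEnclosingCircle(X.astype(np.float32)); print(cx,cy,r2)
    # red handle
    rb={'top':(180,205,200,216),'scene':(315,340,175,215)}[n]
    sub=hsv[rb[2]:rb[3],rb[0]:rb[1]]
    mr=((sub[...,0]<8)|(sub[...,0]>172))&(sub[...,1]>150)
    v,u=np.nonzero(mr); print('red px',len(u),u.min()+rb[0],u.max()+rb[0],v.min()+rb[2],v.max()+rb[2])
    top=mr&(sub[...,2]>180); v2,u2=np.nonzero(top); print('bright',u2.mean()+rb[0],v2.mean()+rb[2],len(u2))
    uu,vv=u2.mean()+rb[0],v2.mean()+rb[2]
    print('cap at z=235',onz(n,uu,vv,235), 'depth',dep(n,uu,vv,d[int(round(vv)),int(round(uu))]))
    # knob
    kb={'top':(305,320,225,240),'scene':(190,215,168,185)}[n]
    sub=p[kb[2]:kb[3],kb[0]:kb[1]].max(2); v3,u3=np.nonzero(sub<60); 
    uu,vv=u3.mean()+kb[0],v3.mean()+kb[2]; print('knob',uu,vv,len(u3),onz(n,uu,vv,90),onz(n,uu,vv,80), u3.min()+kb[0],u3.max()+kb[0],v3.min()+kb[2],v3.max()+kb[2])
E
```

```text
top base centre [ 591.8 -172.7] r 81.87771078664099
590.4917602539062 -159.80226135253906 86.86459350585938
red px 31 186 193 204 208
bright nan nan 0<stdin>:20: RuntimeWarning: Mean of empty slice.
  ret = ret.dtype.type(ret / rcount)
<stdin>:21: RuntimeWarning: Mean of empty slice.
Traceback (most recent call last):
ValueError: cannot convert float NaN to integer
```

```bash
python3 - <<'E'
from h import *
np.set_printoptions(precision=1,suppress=True)
for n,box in [('top',(280,350,160,232)),('scene',(150,225,190,255))]:
    p,d=load(n+'0'); hsv=cv2.cvtColor(p,cv2.COLOR_RGB2HSV).astype(int); P=p.astype(int)
    m=((P[...,1]-P[...,0]>22)&(P[...,1]-P[...,2]>5)).astype(np.uint8)
    M=np.zeros_like(m);M[box[2]:box[3],box[0]:box[1]]=m[box[2]:box[3],box[0]:box[1]]
    k,l,s,c=cv2.connectedComponentsWithStats(M); i=1+np.argmax(s[1:,4]); print(s[i])
    cs,_=cv2.findContours((l==i).astype(np.uint8),cv2.RETR_EXTERNAL,cv2.CHAIN_APPROX_NONE)
    h=cv2.convexHull(np.vstack(cs))[:,0,:]
    X=np.array([onz(n,u,v,24)[:2] for u,v in h])
    A=np.c_[2*X,np.ones(len(X))];sol=np.linalg.lstsq(A,(X**2).sum(1),rcond=None)[0]
    r=np.sqrt(sol[2]+sol[0]**2+sol[1]**2); print(n,'base centre',sol[:2],'r',r)
    print(cv2.minEnclosingCircle(X.astype(np.float32)))
    rb={'top':(180,205,200,216),'scene':(315,340,175,215)}[n]
    sub=P[rb[2]:rb[3],rb[0]:rb[1]]
    mr=(sub[...,0]>2.2*sub[...,1])&(sub[...,0]>2.2*sub[...,2])
    v,u=np.nonzero(mr); print('red px',len(u),u.min()+rb[0],u.max()+rb[0],v.min()+rb[2],v.max()+rb[2])
    mx=sub[...,0][mr].max(); top=mr&(sub[...,0]>.75*mx); v2,u2=np.nonzero(top);uu,vv=u2.mean()+rb[0],v2.mean()+rb[2]; print('bright',uu,vv,len(u2),mx)
    print('cap at z=235',onz(n,uu,vv,235), 'depth',dep(n,uu,vv,d[int(round(vv)),int(round(uu))]))
    kb={'top':(305,320,225,240),'scene':(190,215,168,185)}[n]
    sub=p[kb[2]:kb[3],kb[0]:kb[1]].max(2); v3,u3=np.nonzero(sub<60); 
    uu,vv=u3.mean()+kb[0],v3.mean()+kb[2]; print('knob',uu,vv,len(u3),onz(n,uu,vv,90),onz(n,uu,vv,80), u3.min()+kb[0],u3.max()+kb[0],v3.min()+kb[2],v3.max()+kb[2])
    print(P[206,186:200] if n=='top' else '')
E
```

```text
[288 169  26  53 487]
top base centre [ 592.4 -171.4] r 81.2318909790653
((592.001953125, -157.38558959960938), 85.48284149169922)
red px 34 186 193 204 209
bright 187.41176470588235 206.11764705882354 17 145
cap at z=235 [540.  198.1 235. ] depth [539.9 197.8 237.1]
knob 311.5 234.5 22 [ 464.8 -164.8   90. ] [ 464.6 -166.1   80. ] 309 314 233 236
[[142  23  23]
 [144  17  11]
 [145  25  17]
 [125  20  20]
 [ 86  16  14]
 [ 52   0   0]
 [ 50   3   9]
 [ 55  19   0]
 [ 80  54  16]
 [121 101  48]
 [123 111  88]
 [136 133 121]
 [125 119 111]
 [100  90  73]]
[ 155  198   64   52 1045]
scene base centre [ 600.7 -182. ] r 93.5082066144387
((599.9760131835938, -182.1328582763672), 94.38268280029297)
red px 143 321 332 181 206
bright 329.2352941176471 182.7058823529412 17 154
cap at z=235 [540.  198.7 235. ] depth [543.4 198.3 239.1]
knob 202.66129032258064 176.61290322580646 62 [ 475.9 -162.8   90. ] [ 468.3 -166.3   80. ] 200 205 171 183
```

```bash
python3 - <<'E'
from h import *
np.set_printoptions(precision=1,suppress=True)
p,d=load('top0');P=p.astype(int)
m=((P[...,1]-P[...,0]>18)&(P[...,1]-P[...,2]>5)).astype(np.uint8)
M=np.zeros_like(m);M[160:230,282:350]=m[160:230,282:350]
k,l,s,c=cv2.connectedComponentsWithStats(M)
pts=np.vstack([np.argwhere(l==i)[:,::-1] for i in range(1,k) if s[i,4]>15]).astype(np.int32)
h=cv2.convexHull(pts)[:,0,:]
X=np.array([onz('top',u,v,24)[:2] for u,v in h])
A=np.c_[2*X,np.ones(len(X))];sol=np.linalg.lstsq(A,(X**2).sum(1),rcond=None)[0]
print(sol[:2],np.sqrt(sol[2]+sol[:2]@sol[:2]),cv2.minEnclosingCircle(X.astype(np.float32)))
# stand: collars, by hand from crops (crop px centre)
for n,pts in [('scene',[(270+268/5,170+190/5),(270+182/5,170+353/5)]),('top',[(165+146/5,150+290/5),(165+192/5,150+110/5)])]:
    Q=[onz(n,u,v,138) for u,v in pts]; print(n,Q, 'dir',np.degrees(np.arctan2(*(Q[0]-Q[1])[1::-1])),np.linalg.norm(Q[0]-Q[1]))
# foot corners scene z~? 
for n,pts in [('scene',[(270+180/5,170+255/5),(270+318/5,170+315/5),(270+220/5,170+520/5),(270+73/5,170+457/5)]),('top',[(165+290/5,150+120/5),(165+228/5,150+340/5)])]:
    Q=np.array([onz(n,u,v,12)[:2] for u,v in pts]); print(n,Q,Q.mean(0), [np.linalg.norm(Q[i]-Q[i-1]) for i in range(len(Q))])
# lever
for pts in [((275+232/6,155+350/6),(275+224/6,155+460/6))]:
    a,b=[onz('top',u,v,57)[:2] for u,v in pts]; print('lever',a,b,np.degrees(np.arctan2(*(b-a)[::-1])))
# pawl pivot brass etc
print('pawl piv',onz('top',275+285/6,155+90/6,45),onz('scene',145+155/6,160+468/6,45))
E
```

```text
[ 591.9 -183.9] 91.86688899647383 ((591.7636108398438, -184.000244140625), 92.57880401611328)
scene [array([548.6, 200.2, 138. ]), array([657. , 168.9, 138. ])] dir 163.9076683035281 112.85884112077521
top [array([538.4, 193.2, 138. ]), array([647.3, 168.7, 138. ])] dir 167.3291917710361 111.63842034307251
scene [[516.1 162.8]
 [540.5 247.3]
 [682.3 207.3]
 [661.8 122.6]] [600.2 185. ] [np.float64(151.13877421052197), np.float64(87.91527520890895), np.float64(147.30409032535619), np.float64(87.19065854561474)]
top [[656.9 119.7]
 [511.  156.8]] [583.9 138.2] [np.float64(150.52379169382021), np.float64(150.52379169382021)]
lever [ 531.3 -175.3] [ 473.1 -171.6] 176.3281631041013
pawl piv [ 672.1 -204.3   45. ] [ 674.8 -201.9   45. ]
```

Call:
jog_arm(deltas="-28 -14 -20 0 94; -80 -38 -40 0 94; -138 -66 -60 0 94; -196 -94 -81 0 94; -254 -122 -81 0 94; -312 -150 -81 0 94; -370 -178 -81 0 94; -426 -205 -81 0 94; -466 -225 -81 0 94; -478 -231 -81 0 94", squeeze=20)

```text
clock: 1.4
eef_pos: [541.6, 194.4, 299.5]
eef_rot: [-3.141, -0.001, 2.9]
wrist_force: [-0.3, -0.1, 0.4]
finger_gap: 93.9
```

```bash
cat >> h.py <<'E'
from scipy.spatial.transform import Rotation as Ro
def wsnap(tag):
    s=manip.read_state(); p,d=snap('wrist',tag)
    np.savez(f'pics/{tag}.npz',p=p,d=d,pos=s['eef_pos'],rot=s['eef_rot']); return p,d,s
def wray(tag,u,v):
    z=np.load(f'pics/{tag}.npz'); c=cal('wrist'); H=np.array(c['hand_eye']);K=np.array(c['intrinsics'])
    R=Ro.from_euler('xyz',z['rot']).as_matrix()
    d=R@H[:3,:3]@np.linalg.inv(K)@np.array([u,v,1.]); o=R@H[:3,3]+z['pos']; return o,d
def wz(tag,u,v,zz):
    o,d=wray(tag,u,v); return o+d*(zz-o[2])/d[2]
def wd(tag,u,v,dd):
    o,d=wray(tag,u,v); return o+d*dd
def tool(dw):
    R=Ro.from_euler('xyz',manip.read_state()['eef_rot']).as_matrix(); return R.T@np.array(dw)
E
python3 - <<'E'
from h import *
np.set_printoptions(precision=2,suppress=True)
p,d,s=wsnap('w1'); print(s['clock'],s['eef_pos'],s['eef_rot'],s['joints'],s['finger_gap'],s['wrist_force'])
E
```

```text
1.4 [541.62 194.45 299.51] [-3.14 -0.    2.9 ] [ 0.28  0.31  1.32 -0.    1.51 -1.05] 93.851938911647 [-0.28 -0.1   0.36]
```

View pics/w1.png

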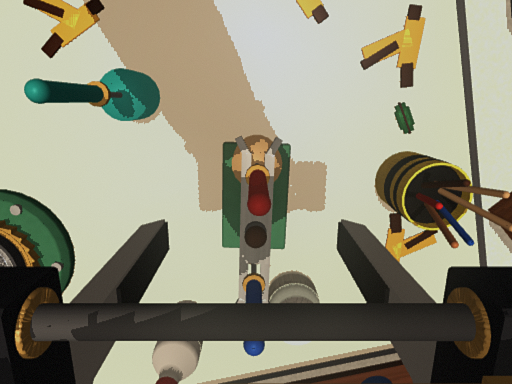

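The wrist view shows the red brush in the near fork (collar 258,172; cap 260,206), with the blue brush behind it (254,290), the turquoise look-alike at (95,92) and the brush pot at (425,190). I'll measure the brush and the stand axis.

```bash
python3 - <<'E'
from h import *
np.set_printoptions(precision=2,suppress=True)
p,d=load('w1');P=p.astype(int)
cv2.imwrite('pics/w1c.png',cv2.resize(cv2.cvtColor(p[125:305,205:310],cv2.COLOR_RGB2BGR),None,fx=3.3,fy=3.3,interpolation=cv2.INTER_NEAREST))
m=(P[...,0]>2.2*P[...,1])&(P[...,0]>2.2*P[...,2]); m[:, :240]=0;m[:,280:]=0;m[:150]=0;m[225:]=0
v,u=np.nonzero(m); print('red',u.min(),u.max(),v.min(),v.max())
for r in range(v.min(),v.max()+1,4): 
    uu=u[v==r]; print(r,uu.min(),uu.max(),d[r,int(uu.mean())],wd('w1',uu.mean(),r,d[r,int(uu.mean())]))
print('collar',wz('w1',258,172,141),'cap',wz('w1',260,206,236))
print('post top',d[236,256],wd('w1',256,236,d[236,256]))
q=[wz('w1',*c,12)[:2] for c in [(223,143),(291,143),(287,248),(221,247)]]
print(q); 
for a,b in [(0,3),(1,2)]: e=q[a]-q[b]; print(np.arctan2(e[1],e[0]),np.linalg.norm(e))
print(np.mean(q,0))
E
```

```text
red 248 270 170 215
170 256 258 323.19873 [532.72 200.7  147.13]
174 251 264 304.95157 [532.67 200.98 165.94]
178 250 265 290.00995 [532.81 200.77 181.42]
182 250 265 275.38715 [532.69 200.62 196.5 ]
186 249 266 261.978 [532.62 200.78 210.32]
190 249 267 250.62027 [532.7  200.7  222.08]
194 249 267 239.12202 [532.48 200.6  233.9 ]
198 249 268 235.66852 [534.24 200.47 237.92]
202 248 270 235.72809 [536.92 200.17 238.54]
206 248 270 235.2572 [539.35 199.56 239.67]
210 250 268 235.94168 [542.13 198.89 239.7 ]
214 254 264 240.51512 [546.13 197.98 236.04]
collar [536.03 200.94 141.  ] cap [540.63 200.02 236.  ]
post top 325.22202 [591.47 185.3  160.69]
[array([513.33, 160.87]), array([534.66, 247.45]), array([678.61, 210.37]), array([654.81, 119.8 ])]
2.8590777601522546 147.32589682175922
2.889424228406099 148.6516138959841
[595.35 184.62]
```

View pics/w1c.png

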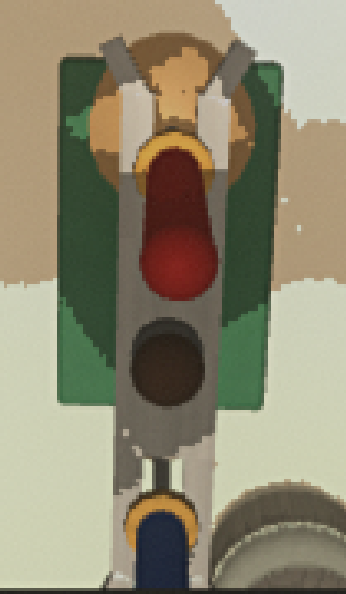

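Call:
jog_arm(deltas="2 4.5 5 0 94; 2 4.5 25 0 94; 2 4.5 50 0 94; 2 4.5 75 0 94; 2 4.5 98 0 94; 2 4.5 114 0 94; 2 4.5 119.5 0 94; 2 4.5 119.5 0 94; 2 4.5 119.5 0 60; 2 4.5 119.5 0 40", squeeze=25)

```text
clock: 2.7
eef_pos: [539.2, 201.8, 181.5]
eef_rot: [3.141, 0.001, 2.903]
wrist_force: [0.6, -0.7, 0.7]
finger_gap: 77.6
```

```bash
python3 - <<'E'
from h import *
np.set_printoptions(precision=2,suppress=True)
p,d,s=wsnap('w2'); print(s['clock'],s['eef_pos'],s['eef_rot'],s['finger_gap'],s['wrist_force'])
P=p.astype(int)
m=(P[...,0]>2.2*P[...,1])&(P[...,0]>2.2*P[...,2])&(P[...,0]>40)
v,u=np.nonzero(m); k=(abs(u-256)<60); u,v=u[k],v[k]
for r in range(v.min(),v.max()+1,8):
    uu=u[v==r]
    if len(uu): print(r,uu.min(),uu.max(),d[r,int(uu.mean())],wd('w2',uu.mean(),r,d[r,int(uu.mean())]))
E
```

```text
2.7 [539.21 201.76 181.53] [3.14 0.   2.9 ] 77.5743166667313 [ 0.6  -0.75  0.67]
213 244 252 211.16803 [532.49 200.9  145.81]
221 238 260 196.32059 [532.34 201.52 161.07]
229 236 261 185.17877 [532.67 201.29 172.68]
237 235 262 174.2228 [532.66 201.44 183.99]
245 234 262 165.0746 [532.82 201.28 193.49]
253 233 263 155.38043 [532.41 201.53 203.39]
261 232 264 147.255 [532.27 201.68 211.74]
269 231 264 141.32492 [532.72 201.45 217.99]
277 230 265 134.993 [532.77 201.54 224.54]
285 229 265 128.84766 [532.6  201.49 230.85]
293 228 266 123.823395 [532.79 201.54 236.09]
301 225 268 122.36941 [534.66 200.93 238.1 ]
```

View pics/w2.png

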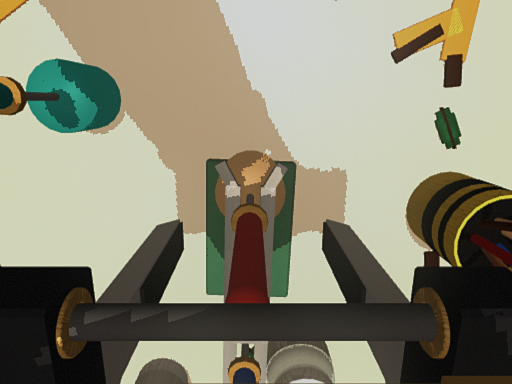

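Call:
jog_arm(deltas="-1.5 -1.8 1 0 40; -1.5 -1.8 1 0 30; -1.5 -1.8 1 0 20; -1.5 -1.8 1 0 10; -1.5 -1.8 1 0 10; -1.5 -1.8 1 0 10; -1.5 -1.8 1 0 10; -1.5 -1.8 1 0 10; -1.5 -1.8 1 0 10; -1.5 -1.8 1 0 10", squeeze=25)

```text
clock: 4.0
eef_pos: [540.0, 199.6, 179.9]
eef_rot: [3.142, -0.0, 2.903]
wrist_force: [0.2, -0.2, 0.6]
finger_gap: 15.5
```

```bash
python3 - <<'E'
from h import *
np.set_printoptions(precision=2,suppress=True)
p,d,s=wsnap('w3'); print(s['clock'],s['eef_pos'],s['eef_rot'],s['finger_gap'],s['wrist_force'])
P=p.astype(int)
m=(P[...,0]>2.2*P[...,1])&(P[...,0]>2.2*P[...,2])&(P[...,0]>40)
v,u=np.nonzero(m); k=(abs(u-256)<60); u,v=u[k],v[k]
for r in range(v.min(),v.max()+1,12):
    uu=u[v==r]
    if len(uu): print(r,uu.min(),uu.max(),d[r,int(uu.mean())],wd('w3',uu.mean(),r,d[r,int(uu.mean())]))
E
```

```text
4.0 [540.02 199.64 179.93] [ 3.14 -0.    2.9 ] 15.542267785639623 [ 0.21 -0.25  0.57]
211 253 253 211.0462 [532.75 201.81 144.02]
223 240 264 190.25597 [532.58 201.3  165.49]
235 239 266 173.90207 [532.88 201.54 182.44]
247 238 267 159.88716 [532.98 201.55 196.94]
259 236 268 147.75119 [532.92 201.37 209.47]
271 235 270 136.87473 [532.75 201.65 220.65]
283 234 271 126.6737 [532.16 201.82 231.02]
295 232 273 122.03664 [533.85 201.41 236.26]
```

View pics/w3.png

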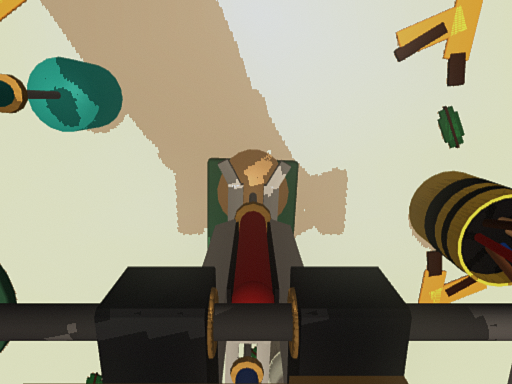

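Gripped (opening 15.5 mm against a 16 mm handle). Next: lift 12 mm off the fork, slide out through the mouth, then go up.

Call:
jog_arm(deltas="0 0 -7 0 10; 0 0 -12 0 10; 0 0 -12 0 10; 20 0.5 -12 0 10; 45 1 -12 0 10; 70 1.5 -12 0 10; 85 1.5 -20 0 10; 85 1.5 -60 0 10; 85 1.5 -110 0 10; 85 1.5 -160 0 10")

```text
clock: 5.3
eef_pos: [457.6, 221.0, 342.2]
eef_rot: [3.141, 0.001, 2.903]
wrist_force: [1.4, 0.1, -0.9]
finger_gap: 15.3
```

```bash
python3 - <<'E'
from h import *
np.set_printoptions(precision=2,suppress=True)
p,d=snap('scene','s1');s=manip.read_state(); print(s['clock'],s['eef_pos'],s['eef_rot'],s['finger_gap'],s['wrist_force'])
# need deltas to (560,-85,370)
print(tool(np.array([560,-85,370])-s['eef_pos']))
E
```

```text
5.35 [458.58 221.43 349.  ] [3.14 0.01 2.9 ] 15.803653912307102 [0.27 0.25 4.77]
[-171.2  -273.62  -21.16]
```

View pics/s1.png

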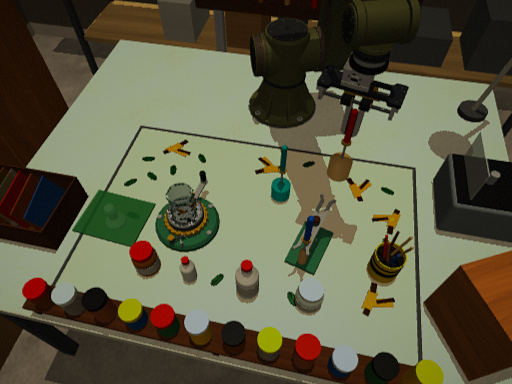

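Call:
jog_arm(deltas="-15 -25 -15 0 10; -40 -65 -30 0 10; -70 -112 -30 0 10; -100 -160 -30 0 10; -128 -205 -30 0 10; -150 -240 -30 0 10; -164 -263 -30 0 10; -170 -274 -30 0 10; -170 -274 -30 0 10; -170 -274 -30 0 10")

```text
clock: 6.6
eef_pos: [558.0, -84.3, 370.2]
eef_rot: [3.141, 0.0, 2.904]
wrist_force: [-0.6, 0.4, -0.2]
finger_gap: 15.3
```

```bash
python3 - <<'E'
from h import *
np.set_printoptions(precision=2,suppress=True)
p,d,s=wsnap('w4'); print(s['clock'],s['eef_pos'],s['eef_rot'],s['finger_gap'],s['wrist_force'])
E
```

```text
6.6 [558.03 -84.32 370.22] [3.14 0.   2.9 ] 15.288248985280209 [-0.58  0.41 -0.24]
```

View pics/w4.png

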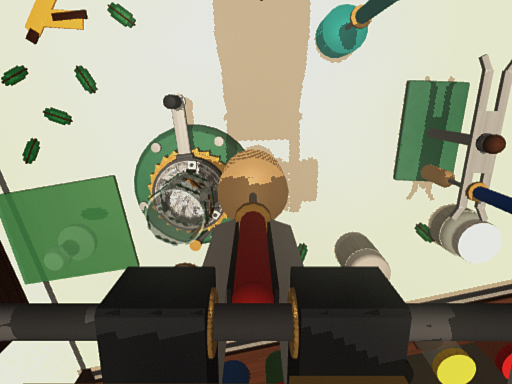

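```bash
python3 - <<'E'
from h import *
p,d=load('w4')
cv2.imwrite('pics/w4c.png',cv2.resize(cv2.cvtColor(p[85:265,125:260],cv2.COLOR_RGB2BGR),None,fx=4,fy=3.3,interpolation=cv2.INTER_CUBIC)[:, :])
cv2.imwrite('pics/w4c.png',cv2.resize(cv2.cvtColor(p[85:260,125:260],cv2.COLOR_RGB2BGR),None,fx=3.4,fy=3.4,interpolation=cv2.INTER_CUBIC))
E
```

```text
(no output)
```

View pics/w4c.png

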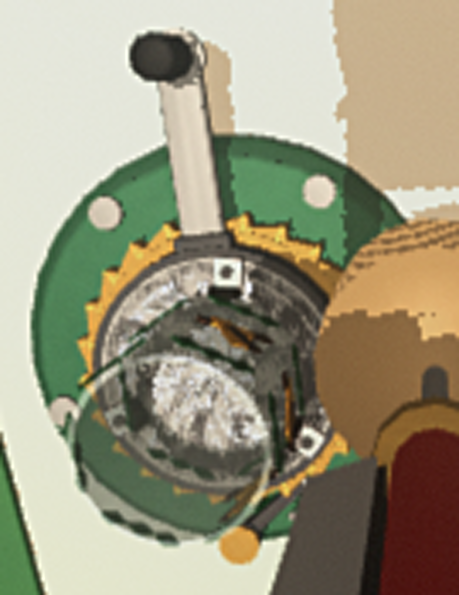

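```bash
python3 - <<'E'
from h import *
np.set_printoptions(precision=1,suppress=True)
f=lambda x,y:(125+x/3.4,85+y/3.4)
print('rim c',wz('w4',*f(173,443),162))
rp=[(75,440),(90,500),(110,522),(140,537),(175,543),(215,535),(250,505),(268,465),(272,440)]
def circ(X):
    A=np.c_[2*X,np.ones(len(X))];s=np.linalg.lstsq(A,(X**2).sum(1),rcond=None)[0];return s[:2],np.sqrt(s[2]+s[:2]@s[:2])
print('rim',circ(np.array([wz('w4',*f(*q),162)[:2] for q in rp])))
bp=[(33,325),(43,270),(70,215),(120,165),(200,135),(270,135),(350,165),(400,205)]
print('base',circ(np.array([wz('w4',*f(*q),24)[:2] for q in bp])))
# plate: ring inner edge circle dark z=62 r=54: pts
pp=[(96,350),(110,305),(140,270),(180,248),(235,245),(290,270),(320,297)]
print('plate',circ(np.array([wz('w4',*f(*q),62)[:2] for q in pp])))
print('knob top',wz('w4',*f(150,55),97),'bottom', wz('w4',*f(190,55),62))
p,d=load('w4'); u,v=[int(round(a)) for a in f(150,57)]; print(d[v,u],wd('w4',u,v,d[v,u]))
a,b=wz('w4',*f(201,230),57),wz('w4',*f(183,85),57);e=b-a;print('lever',a,b,np.arctan2(e[1],e[0]))
print('pawl piv',wz('w4',*f(238,547),45))
# brush check: core / head center appearance
print(d[185,256],wd('w4',254,180,d[180,254]))
E
```

```text
rim c [ 589.7 -182.3  162. ]
rim (array([ 592.5, -183.8]), np.float64(33.15829698037909))
base (array([ 590.9, -180.5]), np.float64(94.56862777965098))
plate (array([ 589.6, -184.4]), np.float64(51.729412920916104))
knob top [ 463.5 -167.6   97. ] bottom [ 465.4 -160.4   62. ]
424.7842 [ 464.5 -168.    97.2]
lever [ 533.  -176.9   57. ] [ 475.6 -167.4   57. ] 2.9774393292173955
pawl piv [ 676.3 -204.3   45. ]
273.21945 [546.5 -80.3 269.5]
```

Call:
jog_arm(deltas="-10 -16 0 0 10; -25 -40 0 0 10; -42 -66 0 0 10; -52 -82 0 0 10; -55.5 -88 0 0 10; -55.5 -88 0 0 10; -55.5 -88 0 0 10; -55.5 -88 10 0 10; -55.5 -88 20 0 10; -55.5 -88 20 0 10")

```text
clock: 7.9
eef_pos: [591.0, -183.6, 348.7]
eef_rot: [3.141, -0.002, 2.903]
wrist_force: [0.2, -0.0, -0.2]
finger_gap: 16.1
```

```bash
python3 - <<'E'
from h import *
np.set_printoptions(precision=2,suppress=True)
p,d,s=wsnap('w5'); print(s['clock'],s['eef_pos'],s['eef_rot'],s['finger_gap'],s['wrist_force'])
p,d=snap('scene','s2')
a=cv2.resize(cv2.cvtColor(p[100:260,140:260],cv2.COLOR_RGB2BGR),None,fx=3.6,fy=3.6); cv2.imwrite('pics/s2c.png',a)
E
```

```text
7.9 [ 591.05 -183.65  348.71] [ 3.14 -0.    2.9 ] 16.058592878232062 [ 0.17 -0.03 -0.18]
```

View pics/w5.png

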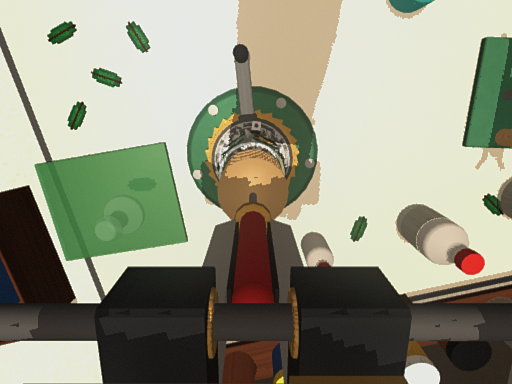

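View pics/s2c.png

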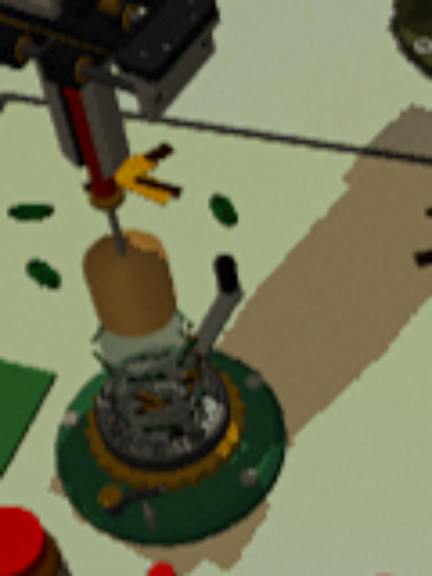

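Call:
jog_arm(deltas="0 0 8 0 10; 0 0 18 0 10; 0 0 30 0 10; 0 0 45 0 10; 0 0 60 0 10; 0 0 76 0 10; 0 0 92 0 10; 0 0 106 0 10; 0 0 114 0 10; 0 0 114 0 10")

```text
clock: 9.25
eef_pos: [591.2, -183.9, 235.5]
eef_rot: [3.142, -0.001, 2.903]
wrist_force: [0.4, -0.6, -0.6]
finger_gap: 15.5
```

Call:
jog_arm(deltas="0 0 0 0 10; 0 0 0 0 10; 0 0 0 0 10; 0 0 -12 0 10; 0 0 -30 0 10; 0 0 -50 0 10; 0 0 -64 0 10; 0 0 -70 0 10; 0 0 -70 0 10; 0 0 -70 0 10")

```text
clock: 10.5
eef_pos: [591.2, -183.8, 305.2]
eef_rot: [3.141, -0.001, 2.903]
wrist_force: [-0.5, -0.1, -1.8]
finger_gap: 15.6
```

```bash
python3 - <<'E'
from h import *
np.set_printoptions(precision=2,suppress=True)
p,d,s=wsnap('w6'); print(s['clock'],s['eef_pos'],s['eef_rot'],s['finger_gap'],s['wrist_force'])
p,d=snap('scene','s3')
a=cv2.resize(cv2.cvtColor(p[100:260,140:260],cv2.COLOR_RGB2BGR),None,fx=3.6,fy=3.6); cv2.imwrite('pics/s3c.png',a)
E
```

```text
10.5 [ 591.16 -183.85  305.23] [ 3.14 -0.    2.9 ] 15.630682313590965 [-0.53 -0.08 -1.77]
```

View pics/s3c.png

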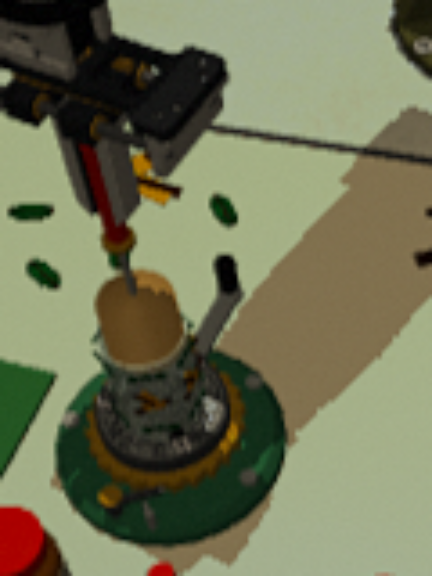

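Call:
jog_arm(deltas="0 0 8 0 10; 0 0 22 0 10; 0 0 40 0 10; 0 0 56 0 10; 0 0 67 0 10; 0 0 71 0 10; 0 0 71 0 10; 0 0 71 0 10; 0 0 71 0 10; 0 0 71 0 10")

```text
clock: 11.85
eef_pos: [591.3, -183.9, 235.2]
eef_rot: [-3.142, 0.0, 2.903]
wrist_force: [-0.3, 0.2, -0.4]
finger_gap: 15.6
```

Call:
jog_arm(deltas="0 0 -10 0 10; 0 0 -25 0 10; 0 0 -42 0 10; 0 0 -60 0 10; 0 0 -72 0 10; 0 0 -72 0 10; 0 0 -85 0 10; 0 0 -105 0 10; 0 0 -125 0 10; 0 0 -136 0 10")

```text
clock: 13.1
eef_pos: [591.3, -183.9, 372.1]
eef_rot: [-3.141, 0.001, 2.903]
wrist_force: [-0.3, -0.9, -1.4]
finger_gap: 15.2
```

```bash
python3 - <<'E'
from h import *
np.set_printoptions(precision=2,suppress=True)
s=manip.read_state(); print(s['clock'],s['eef_pos'],s['eef_rot'],s['finger_gap'],s['wrist_force'],s['joints'])
print(tool(np.array([457.6,221.0,370])-s['eef_pos']))
E
```

```text
13.1 [ 591.35 -183.88  372.13] [-3.14  0.    2.9 ] 15.204548650318564 [-0.31 -0.88 -1.35] [-0.36  0.41  1.03  0.    1.7  -1.69]
[225.71 361.77   1.89]
```

Call:
jog_arm(deltas="15 24 0 0 10; 42 67 0 0 10; 72 115 0 0 10; 102 163 0 0 10; 132 211 0 0 10; 162 259 0 0 10; 190 304 0 0 10; 212 340 0 0 10; 225.5 362 10 0 10; 225.5 362 31 0 10")

```text
clock: 14.35
eef_pos: [457.3, 222.8, 340.0]
eef_rot: [3.141, 0.001, 2.905]
wrist_force: [0.6, -0.2, -1.2]
finger_gap: 15.5
```

Call:
jog_arm(deltas="0 0 20 0 10; 0 0 55 0 10; 0 0 90 0 10; 0 0 120 0 10; 0 0 140 0 10; 0 0 147 0 10; 0 0 147 0 10; 0 0 147 0 10; 0 0 147 0 10; 0 0 147 0 10")

```text
clock: 15.6
eef_pos: [457.9, 221.2, 193.3]
eef_rot: [3.141, 0.0, 2.903]
wrist_force: [-0.4, -0.2, -1.4]
finger_gap: 15.6
```

```bash
python3 - <<'E'
from h import *
np.set_printoptions(precision=2,suppress=True)
p,d,s=wsnap('w7'); print(s['clock'],s['eef_pos'],s['eef_rot'],s['finger_gap'],s['wrist_force'])
P=p.astype(int)
m=(P[...,0]>2.2*P[...,1])&(P[...,0]>2.2*P[...,2])&(P[...,0]>40)
v,u=np.nonzero(m); k=(abs(u-256)<40)&(v>200); u,v=u[k],v[k]
for r in range(v.min(),v.max()+1,12):
    uu=u[v==r]
    if len(uu): print(r,uu.min(),uu.max(),d[r,int(uu.mean())],wd('w7',uu.mean(),r,d[r,int(uu.mean())]))
E
```

```text
15.6 [457.91 221.22 193.29] [3.14 0.   2.9 ] 15.647231151715014 [-0.42 -0.21 -1.39]
211 253 253 210.82076 [450.58 223.42 157.6 ]
223 240 264 189.7097 [450.29 222.93 179.36]
235 239 266 173.58751 [450.65 223.15 196.09]
247 238 267 158.67668 [450.37 223.25 211.42]
259 237 268 146.68109 [450.37 223.27 223.81]
271 235 270 137.32123 [450.82 223.17 233.6 ]
283 234 271 127.248405 [450.3  223.32 243.87]
295 232 273 121.87168 [451.61 223.01 249.77]
```

View pics/w7.png

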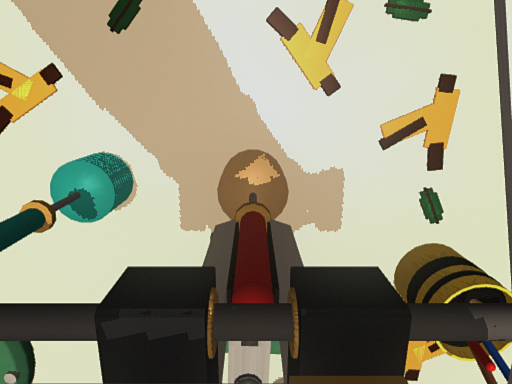

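Call:
jog_arm(deltas="-8 0 0 0 10; -24 -0.4 0 0 10; -42 -0.7 0 0 10; -60 -1 0 0 10; -74 -1.3 0 0 10; -83 -1.5 0 0 10; -85 -1.5 0 0 10; -85 -1.5 0 0 10; -85 -1.5 5 0 10; -85 -1.5 9 0 10")

```text
clock: 16.9
eef_pos: [539.8, 199.7, 183.6]
eef_rot: [-3.142, -0.0, 2.903]
wrist_force: [0.4, -0.3, -0.7]
finger_gap: 16.0
```

```bash
python3 - <<'E'
from h import *
np.set_printoptions(precision=2,suppress=True)
p,d,s=wsnap('w8'); print(s['clock'],s['eef_pos'],s['eef_rot'],s['finger_gap'],s['wrist_force'])
p,d=snap('scene','s4'); cv2.imwrite('pics/s4c.png',cv2.resize(cv2.cvtColor(p[120:290,250:390],cv2.COLOR_RGB2BGR),None,fx=3.5,fy=3.5))
E
```

```text
16.9 [539.77 199.74 183.6 ] [-3.14 -0.    2.9 ] 16.036279564814578 [ 0.4  -0.33 -0.66]
```

View pics/s4c.png

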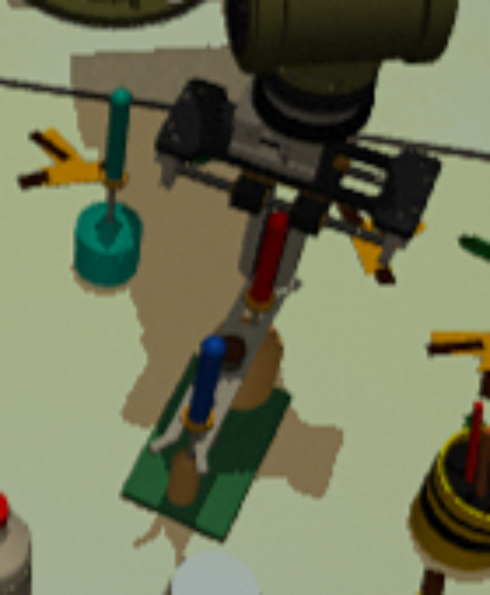

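View pics/w8.png

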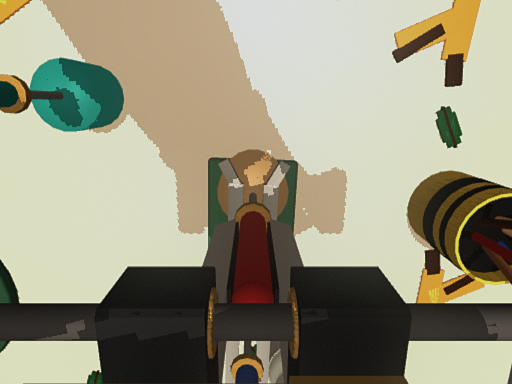

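Call:
jog_arm(deltas="0 0 2 0 10; 0 0 4 0 10; 0 0 4.3 0 10; 0 0 4.3 0 10; 0 0 4.3 0 10; 0 0 4.3 0 20; 0 0 4.3 0 24; 0 0 4.3 0 30; 0 0 4.3 0 40; 0 0 4.3 0 60")

```text
clock: 18.25
eef_pos: [540.0, 199.6, 179.6]
eef_rot: [-3.142, -0.0, 2.903]
wrist_force: [1.1, 0.2, 0.7]
finger_gap: 46.8
```

```bash
python3 - <<'E'
from h import *
np.set_printoptions(precision=2,suppress=True)
p,d,s=wsnap('w9'); print(s['clock'],s['eef_pos'],s['eef_rot'],s['finger_gap'],s['wrist_force'])
P=p.astype(int)
m=(P[...,0]>2.2*P[...,1])&(P[...,0]>2.2*P[...,2])&(P[...,0]>40)
v,u=np.nonzero(m); k=(abs(u-256)<40)&(v>200); u,v=u[k],v[k]
for r in range(v.min(),v.max()+1,12):
    uu=u[v==r]
    if len(uu): print(r,uu.min(),uu.max(),wd('w9',uu.mean(),r,d[r,int(uu.mean())]))
E
```

```text
18.25 [540.04 199.63 179.6 ] [-3.14 -0.    2.9 ] 46.78197009668192 [1.14 0.2  0.72]
212 250 255 [532.61 201.53 145.9 ]
224 240 265 [533.1  201.45 165.51]
236 239 266 [532.79 201.56 183.69]
248 238 267 [532.59 201.64 198.66]
260 237 268 [532.64 201.65 210.81]
272 235 270 [532.95 201.6  220.78]
284 234 271 [532.42 201.75 230.97]
296 232 273 [533.89 201.4  236.53]
```

View pics/w9.png

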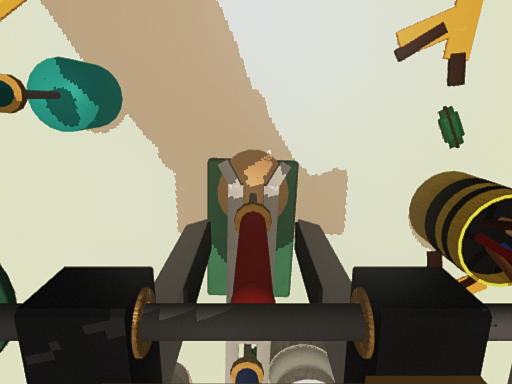

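Brush released upright at its original place (handle face x≈532.6, y≈201.6, as before). Now straight up and over to the lever knob.

Call:
jog_arm(deltas="0 0 -12 0 60; 0 0 -35 0 60; 0 0 -65 0 60; 0 0 -95 0 60; 0 0 -122 0 60; 0 0 -140 0 60; 0 -25 -145 0 60; -3 -70 -145 0 60; -4 -120 -145 0 60; -6 -170 -145 0 60")

```text
clock: 19.55
eef_pos: [505.1, 31.7, 325.6]
eef_rot: [3.141, 0.001, 2.903]
wrist_force: [-0.1, -0.4, 0.3]
finger_gap: 60.4
```

Call:
jog_arm(deltas="-1 -50 0 0.05 60; -3 -100 0 0.15 60; -5 -150 0 0.25 60; -7 -185 10 0.35 60; -7 -200 40 0.4 60; -7 -203 70 0.4 60; -7 -203 90 0.4 60; -7 -203 95 0.4 60; -7 -203 95 0.4 60; -7 -203 95 0.4 60")

```text
clock: 20.8
eef_pos: [464.8, -165.9, 230.7]
eef_rot: [3.141, 0.002, 2.503]
wrist_force: [-0.2, 0.3, -0.3]
finger_gap: 60.1
```

```bash
python3 - <<'E'
from h import *
np.set_printoptions(precision=2,suppress=True)
p,d,s=wsnap('w10'); print(s['clock'],s['eef_pos'],s['eef_rot'],s['finger_gap'],s['wrist_force'],s['joints'])
p,d=snap('top','t1');p,d=snap('scene','s5')
E
```

```text
20.8 [ 464.79 -165.92  230.73] [3.14 0.   2.5 ] 60.146426104619444 [-0.18  0.31 -0.31] [-0.42  0.16  1.66  0.    1.31 -1.35]
```

View pics/w10.png

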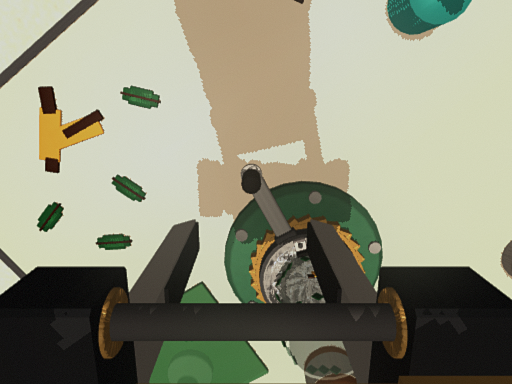

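View pics/s5.png

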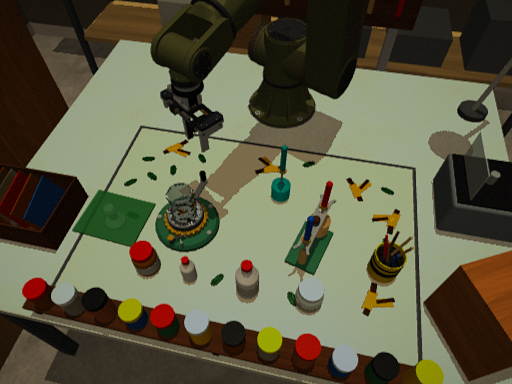

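```bash
python3 - <<'E'
from h import *
np.set_printoptions(precision=2,suppress=True)
p,d=load('w10')
cv2.imwrite('pics/w10c.png',cv2.resize(cv2.cvtColor(p[155:265,215:315],cv2.COLOR_RGB2BGR),None,fx=5,fy=5,interpolation=cv2.INTER_CUBIC))
sub=p[160:200,235:270].max(2); v,u=np.nonzero(sub<50); u=u+235;v=v+160
print(len(u),u.min(),u.max(),v.min(),v.max())
pts=np.array([wd('w10',a,b,d[b,a]) for a,b in zip(u,v)])
t=pts[(pts[:,2]>94)]; print(len(t),t.mean(0),t.min(0),t.max(0),(t.min(0)+t.max(0))/2)
E
```

```text
368 242 260 169 199
269 [ 462.93 -166.64   97.7 ] [ 405.85 -174.89   94.19] [ 471.67 -121.94  395.74] [ 438.76 -148.42  244.97]
```

View pics/w10c.png

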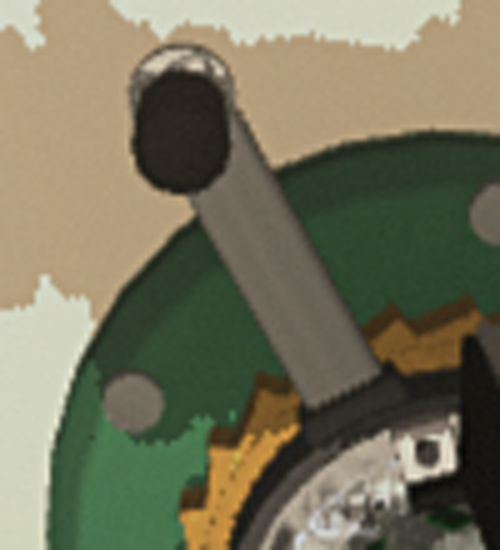

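```bash
python3 - <<'E'
from h import *
np.set_printoptions(precision=2,suppress=True)
print(wz('w10',251,184.3,97), wz('w10',251,176,80))
s=manip.read_state()
k=wz('w10',251,184.3,97); 
for C in [(591.3,-183.3)]:
    e=k[:2]-C; print(np.hypot(*e),np.arctan2(e[1],e[0]))
t=k.copy(); t[2]=79; print(tool(t-s['eef_pos']))
E
```

```text
[ 463.53 -166.98   97.  ] [ 460.38 -164.76   80.  ]
128.80999050459786 3.0145474303694275
[  0.35  -1.57 151.24]
```

Call:
jog_arm(deltas="0.3 -1.5 15 0 60; 0.3 -1.5 42 0 60; 0.3 -1.5 75 0 60; 0.3 -1.5 105 0 60; 0.3 -1.5 130 0 60; 0.3 -1.5 146 0 60; 0.3 -1.5 151 0 60; 0.3 -1.5 151 0 50; 0.3 -1.5 151 0 40; 0.3 -1.5 151 0 30", squeeze=15)

```text
clock: 22.2
eef_pos: [463.6, -167.0, 79.2]
eef_rot: [3.141, 0.001, 2.503]
wrist_force: [0.0, -0.2, 0.1]
finger_gap: 33.3
```

```bash
python3 - <<'E'
from h import *
np.set_printoptions(precision=2,suppress=True)
p,d,s=wsnap('w11'); print(s['clock'],s['eef_pos'],s['eef_rot'],s['finger_gap'],s['wrist_force'],s['joints'])
E
```

```text
22.2 [ 463.57 -167.02   79.23] [3.14 0.   2.5 ] 33.266718292469875 [ 0.03 -0.16  0.06] [-0.42  0.34  1.82  0.    0.98 -1.35]
```

View pics/w11.png

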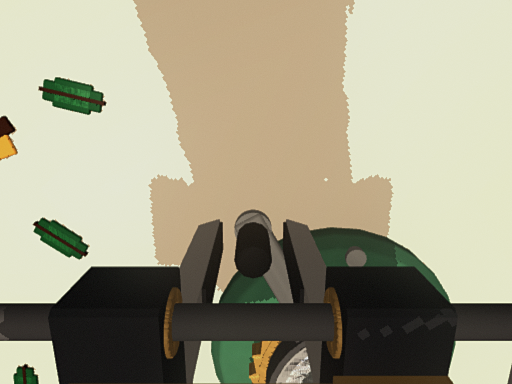

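Call:
jog_arm(deltas="0 0 0 0 22; 0 0 0 0 12; 0 0 0 0 12; 0 0 0 0 12; 0 0 0 0 12; 0 0 0 0 12; 0 0 0 0 12; 0 0 0 0 12; 0 0 0 0 12; 0 0 0 0 12", squeeze=15)

```text
clock: 23.5
eef_pos: [463.4, -166.9, 78.7]
eef_rot: [3.141, 0.0, 2.503]
wrist_force: [0.9, 2.4, 3.6]
finger_gap: 17.8
```

```bash
cat > rd.py <<'E'
from h import *
import sys
C=np.array([592.0,-183.5])
s=manip.read_state(); e=s['eef_pos'][:2]-C; th=np.arctan2(e[1],e[0])%(2*np.pi)
t=np.array([-np.sin(th),np.cos(th)]); f=s['wrist_force'][:2]
print('t %.2f th %.4f r %.1f z %.1f yaw %.3f gap %.1f'%(s['clock'],th,np.hypot(*e),s['eef_pos'][2],s['eef_rot'][2],s['finger_gap']),'F tan %.2f rad %.2f z %.2f'%(f@t,f@e/np.hypot(*e),s['wrist_force'][2]),'j6 %.2f'%s['joints'][5], 'mom',np.round(s['moment'],2), 'pos',np.round(s['eef_pos'],1))
E
python3 rd.py; python3 - <<'E'
# circular-arc deltas in the tool frame: tool x radial offset
import numpy as np
C=np.array([592.0,-183.5]); p0=np.array([463.6,-167.0]);psi=2.503
e=p0-C; th0=np.arctan2(e[1],e[0]); R=np.hypot(*e); print(th0,R)
for dth in [.02,.04,.06,.08,.1,.12,.15]:
    d=C+R*np.array([np.cos(th0+dth),np.sin(th0+dth)])-p0
    c,s=np.cos(psi),np.sin(psi); print(dth, np.round([c*d[0]+s*d[1], s*d[0]-c*d[1]],2))
E
```

```text
t 23.50 th 3.0132 r 129.7 z 78.7 yaw 2.503 gap 17.8 F tan -2.49 rad -0.59 z 3.55 j6 -1.35 mom [ 0.3  -0.23  0.05] pos [ 463.4 -166.9   78.7]
3.0137884056913307 129.45582258052357
0.02 [-1.29 -2.25]
0.04 [-2.62 -4.47]
0.06 [-4.   -6.66]
0.08 [-5.42 -8.82]
0.1 [ -6.88 -10.96]
0.12 [ -8.39 -13.06]
0.15 [-10.73 -16.17]
```

Call:
jog_arm(deltas="-0.6 -1.1 0 -0.01 12; -1.3 -2.25 0 -0.02 12; -1.95 -3.35 0 -0.03 12; -2.6 -4.45 0 -0.04 12; -3.3 -5.55 0 -0.05 12; -3.3 -5.55 0 -0.05 12; -3.3 -5.55 0 -0.05 12; -3.3 -5.55 0 -0.05 12; -3.3 -5.55 0 -0.05 12; -3.3 -5.55 0 -0.05 12")

```text
clock: 24.75
eef_pos: [462.7, -172.9, 78.7]
eef_rot: [3.141, -0.0, 2.553]
wrist_force: [1.0, 6.7, 5.1]
finger_gap: 17.9
```

```bash
python3 rd.py
```

```text
t 24.75 th 3.0596 r 129.7 z 78.7 yaw 2.553 gap 17.9 F tan -6.77 rad -0.41 z 5.13 j6 -1.41 mom [ 1.07 -0.27 -0.04] pos [ 462.7 -172.9   78.7]
```

Call:
jog_arm(deltas="-0.6 -1.1 0 -0.01 12; -1.3 -2.25 0 -0.02 12; -1.95 -3.35 0 -0.03 12; -2.6 -4.45 0 -0.04 12; -3.3 -5.55 0 -0.05 12; -3.3 -5.55 0 -0.05 12; -3.3 -5.55 0 -0.05 12; -3.3 -5.55 0 -0.05 12; -3.3 -5.55 0 -0.05 12; -3.3 -5.55 0 -0.05 12")

```text
clock: 26.0
eef_pos: [462.3, -179.1, 78.7]
eef_rot: [3.141, -0.001, 2.603]
wrist_force: [2.5, 9.2, 6.6]
finger_gap: 17.9
```

```bash
python3 rd.py
```

```text
t 26.00 th 3.1073 r 129.7 z 78.7 yaw 2.603 gap 17.9 F tan -9.30 rad -2.17 z 6.61 j6 -1.48 mom [ 1.54 -0.32  0.02] pos [ 462.3 -179.1   78.7]
```

Call:
jog_arm(deltas="-0.6 -1.1 0 -0.01 12; -1.3 -2.25 0 -0.02 12; -1.95 -3.35 0 -0.03 12; -2.6 -4.45 0 -0.04 12; -2.6 -4.45 0 -0.04 12; -2.6 -4.45 0 -0.04 12; -2.6 -4.45 0 -0.04 12; -2.6 -4.45 0 -0.04 12; -2.6 -4.45 0 -0.04 12; -2.6 -4.45 0 -0.04 12")

```text
clock: 27.25
eef_pos: [462.2, -185.2, 78.7]
eef_rot: [-3.141, 0.0, 2.643]
wrist_force: [-1.7, -1.7, 5.3]
finger_gap: 17.6
```

```bash
python3 rd.py
```

```text
t 27.25 th 3.1546 r 129.8 z 78.7 yaw 2.643 gap 17.6 F tan 1.71 rad 1.71 z 5.27 j6 -1.53 mom [-0.26  0.2   0.08] pos [ 462.2 -185.2   78.7]
```

First click felt: the tangential load fell from −9.3 N to +1.7 N between 3.107 and 3.155 rad of knob bearing. I'll go on to the second.

Call:
jog_arm(deltas="-1.3 -2.25 0 -0.02 12; -2.6 -4.45 0 -0.04 12; -4 -6.65 0 -0.06 12; -5.4 -8.8 0 -0.08 12; -6.9 -10.95 0 -0.1 12; -8.4 -13.05 0 -0.12 12; -10 -15.15 0 -0.14 12; -10.7 -16.15 0 -0.15 12; -10.7 -16.15 0 -0.15 12; -10.7 -16.15 0 -0.15 12")

```text
clock: 28.5
eef_pos: [463.5, -203.7, 78.7]
eef_rot: [3.141, -0.001, 2.793]
wrist_force: [-4.6, 5.1, 9.4]
finger_gap: 17.6
```

```bash
python3 rd.py
```

```text
t 28.50 th 3.2975 r 130.1 z 78.7 yaw 2.793 gap 17.6 F tan -5.75 rad 3.76 z 9.44 j6 -1.71 mom [0.87 0.71 0.02] pos [ 463.5 -203.7   78.7]
```

Call:
jog_arm(deltas="-0.6 -1.1 0 -0.01 12; -1.3 -2.25 0 -0.02 12; -1.95 -3.35 0 -0.03 12; -2.6 -4.45 0 -0.04 12; -3.3 -5.55 0 -0.05 12; -3.3 -5.55 0 -0.05 12; -3.3 -5.55 0 -0.05 12; -3.3 -5.55 0 -0.05 12; -3.3 -5.55 0 -0.05 12; -3.3 -5.55 0 -0.05 12")

```text
clock: 29.75
eef_pos: [464.6, -209.9, 78.7]
eef_rot: [3.141, -0.002, 2.843]
wrist_force: [-4.7, 6.3, 10.4]
finger_gap: 17.8
```

```bash
python3 rd.py
```

```text
t 29.75 th 3.3459 r 130.1 z 78.7 yaw 2.843 gap 17.8 F tan -7.14 rad 3.33 z 10.43 j6 -1.77 mom [1.15 0.94 0.01] pos [ 464.6 -209.9   78.7]
```

Call:
jog_arm(deltas="-0.6 -1.1 -0.5 -0.01 12; -1.3 -2.25 -1 -0.02 12; -1.95 -3.35 -1 -0.03 12; -2.6 -4.45 -1 -0.04 12; -2.6 -4.45 -1 -0.04 12; -2.6 -4.45 -1 -0.04 12; -2.6 -4.45 -1 -0.04 12; -2.6 -4.45 -1 -0.04 12; -2.6 -4.45 -1 -0.04 12; -2.6 -4.45 -1 -0.04 12")

```text
clock: 31.0
eef_pos: [465.5, -214.3, 78.8]
eef_rot: [3.14, -0.003, 2.883]
wrist_force: [-0.8, 8.2, -0.2]
finger_gap: 17.4
```

```bash
python3 rd.py
```

```text
t 31.00 th 3.3808 r 130.2 z 78.8 yaw 2.883 gap 17.4 F tan -8.16 rad -1.15 z -0.21 j6 -1.82 mom [1.49 0.23 0.02] pos [ 465.5 -214.3   78.8]
```

Call:
jog_arm(deltas="-0.6 -1.1 0 -0.01 12; -1.3 -2.25 0 -0.02 12; -1.95 -3.35 0 -0.03 12; -1.95 -3.35 0 -0.03 12; -1.95 -3.35 0 -0.03 12; -1.95 -3.35 0 -0.03 12; -1.95 -3.35 0 -0.03 12; -1.95 -3.35 0 -0.03 12; -1.95 -3.35 0 -0.03 12; -1.95 -3.35 0 -0.03 12")

```text
clock: 32.25
eef_pos: [466.8, -219.3, 79.0]
eef_rot: [3.142, -0.001, 2.913]
wrist_force: [-0.9, -4.1, -20.9]
finger_gap: 17.8
```

```bash
python3 rd.py
```

```text
t 32.25 th 3.4200 r 130.2 z 79.0 yaw 2.913 gap 17.8 F tan 3.71 rad 2.00 z -20.92 j6 -1.85 mom [-0.91  0.21  0.05] pos [ 466.8 -219.3   79. ]
```

Second click felt (−8.2 N to +3.7 N between 3.381 and 3.420 rad). The vertical load wound up because of my height change, so I'll take that back while turning on.

Call:
jog_arm(deltas="-1.3 -2.25 1 -0.02 12; -2.6 -4.45 1 -0.04 12; -4 -6.65 1 -0.06 12; -5.4 -8.8 1 -0.08 12; -6.9 -10.95 1 -0.1 12; -8.4 -13.05 1 -0.12 12; -10 -15.15 1 -0.14 12; -10.7 -16.15 1 -0.15 12; -10.7 -16.15 1 -0.15 12; -10.7 -16.15 1 -0.15 12")

```text
clock: 33.5
eef_pos: [473.0, -237.1, 78.9]
eef_rot: [3.141, -0.003, 3.063]
wrist_force: [-11.0, 1.5, -3.6]
finger_gap: 17.5
```

```bash
python3 rd.py
```

```text
t 33.50 th 3.5648 r 130.5 z 78.9 yaw 3.063 gap 17.5 F tan -5.93 rad 9.43 z -3.60 j6 -2.03 mom [ 0.27  2.07 -0.05] pos [ 473.  -237.1   78.9]
```

Call:
jog_arm(deltas="-0.3 -1.3 -0.25 -0.01 12; -0.6 -2.6 -0.25 -0.02 12; -1.1 -3.9 -0.25 -0.03 12; -1.6 -5.1 -0.25 -0.04 12; -2.15 -6.2 -0.25 -0.05 12; -2.15 -6.2 -0.25 -0.05 12; -2.15 -6.2 -0.25 -0.05 12; -2.15 -6.2 -0.25 -0.05 12; -2.15 -6.2 -0.25 -0.05 12; -2.15 -6.2 -0.25 -0.05 12")

```text
clock: 34.75
eef_pos: [475.5, -242.7, 78.9]
eef_rot: [3.139, -0.001, 3.113]
wrist_force: [-3.4, 6.7, -9.6]
finger_gap: 17.7
```

```bash
sed -i 's/C=np.array(\[592.0,-183.5\])/C=np.array([592.1,-185.0])/' rd.py && python3 rd.py
```

```text
t 34.75 th 3.6014 r 130.1 z 78.9 yaw 3.113 gap 17.7 F tan -7.48 rad 0.11 z -9.63 j6 -2.08 mom [ 1.11  0.57 -0.07] pos [ 475.5 -242.7   78.9]
```

Call:
jog_arm(deltas="-0.6 -1.15 0.3 -0.01 12; -1.25 -2.3 0.3 -0.02 12; -1.9 -3.4 0.3 -0.03 12; -2.55 -4.55 0.3 -0.04 12; -2.55 -4.55 0.3 -0.04 12; -2.55 -4.55 0.3 -0.04 12; -2.55 -4.55 0.3 -0.04 12; -2.55 -4.55 0.3 -0.04 12; -2.55 -4.55 0.3 -0.04 12; -2.55 -4.55 0.3 -0.04 12")

```text
clock: 36.0
eef_pos: [478.1, -247.5, 78.9]
eef_rot: [3.14, -0.001, -3.13]
wrist_force: [-4.0, 6.3, -7.1]
finger_gap: 17.5
```

```bash
python3 rd.py
```

```text
t 36.00 th 3.6433 r 130.1 z 78.9 yaw -3.130 gap 17.5 F tan -7.44 rad 0.48 z -7.05 j6 -2.13 mom [0.97 0.66 0.04] pos [ 478.1 -247.5   78.9]
```

Call:
jog_arm(deltas="-0.6 -1.15 0.2 -0.01 12; -1.25 -2.3 0.2 -0.02 12; -1.9 -3.4 0.2 -0.03 12; -1.9 -3.4 0.2 -0.03 12; -1.9 -3.4 0.2 -0.03 12; -1.9 -3.4 0.2 -0.03 12; -1.9 -3.4 0.2 -0.03 12; -1.9 -3.4 0.2 -0.03 12; -1.9 -3.4 0.2 -0.03 12; -1.9 -3.4 0.2 -0.03 12")

```text
clock: 37.25
eef_pos: [480.6, -252.1, 78.8]
eef_rot: [-3.141, 0.001, -3.1]
wrist_force: [4.1, -1.7, -3.1]
finger_gap: 17.6
```

```bash
python3 rd.py
```

```text
t 37.25 th 3.6836 r 130.1 z 78.8 yaw -3.100 gap 17.6 F tan 3.55 rad -2.65 z -3.06 j6 -2.16 mom [-0.24 -0.88  0.09] pos [ 480.6 -252.1   78.8]
```

Third click felt (−7.4 N to +3.6 N between 3.643 and 3.684). I'll continue towards the fourth.

Call:
jog_arm(deltas="-1.25 -2.3 0 -0.02 12; -2.55 -4.55 0 -0.04 12; -3.9 -6.8 0 -0.06 12; -5.3 -9 0 -0.08 12; -6.7 -11.15 0 -0.1 12; -8.15 -13.3 0 -0.12 12; -9.65 -15.4 0 -0.14 12; -10.45 -16.45 0 -0.15 12; -10.45 -16.45 0 -0.15 12; -10.45 -16.45 0 -0.15 12")

```text
clock: 38.5
eef_pos: [491.2, -267.3, 78.8]
eef_rot: [3.14, -0.0, -2.949]
wrist_force: [-1.0, 7.0, 7.2]
finger_gap: 17.8
```

```bash
python3 rd.py
```

```text
t 38.50 th 3.8258 r 130.3 z 78.8 yaw -2.949 gap 17.8 F tan -6.02 rad -3.66 z 7.17 j6 -2.33 mom [ 1.34  0.07 -0.02] pos [ 491.2 -267.3   78.8]
```

Call:
jog_arm(deltas="-0.6 -1.15 -0.3 -0.005 12; -1.25 -2.3 -0.3 -0.01 12; -1.9 -3.4 -0.3 -0.015 12; -2.55 -4.55 -0.3 -0.02 12; -3.2 -5.65 -0.3 -0.025 12; -3.2 -5.65 -0.3 -0.025 12; -3.2 -5.65 -0.3 -0.025 12; -3.2 -5.65 -0.3 -0.025 12; -3.2 -5.65 -0.3 -0.025 12; -3.2 -5.65 -0.3 -0.025 12")

```text
clock: 39.75
eef_pos: [494.9, -271.9, 78.8]
eef_rot: [3.139, -0.001, -2.924]
wrist_force: [-3.5, 8.5, 5.4]
finger_gap: 17.6
```

```bash
python3 rd.py
```

```text
t 39.75 th 3.8711 r 130.3 z 78.8 yaw -2.924 gap 17.6 F tan -8.64 rad -3.06 z 5.40 j6 -2.36 mom [1.64 0.53 0.14] pos [ 494.9 -271.9   78.8]
```

Call:
jog_arm(deltas="-0.65 -1.1 -0.1 -0.005 12; -1.3 -2.25 -0.1 -0.01 12; -1.95 -3.35 -0.1 -0.015 12; -2.6 -4.5 -0.1 -0.02 12; -2.6 -4.5 -0.1 -0.02 12; -2.6 -4.5 -0.1 -0.02 12; -2.6 -4.5 -0.1 -0.02 12; -2.6 -4.5 -0.1 -0.02 12; -2.6 -4.5 -0.1 -0.02 12; -2.6 -4.5 -0.1 -0.02 12")

```text
clock: 41.0
eef_pos: [498.6, -276.1, 78.8]
eef_rot: [3.14, -0.001, -2.904]
wrist_force: [-1.2, 5.6, 3.3]
finger_gap: 17.9
```

```bash
python3 rd.py
```

```text
t 41.00 th 3.9136 r 130.6 z 78.8 yaw -2.904 gap 17.9 F tan -4.84 rad -3.11 z 3.33 j6 -2.38 mom [1.1  0.25 0.15] pos [ 498.6 -276.1   78.8]
```

Call:
jog_arm(deltas="-0.8 -1.05 0 -0.005 12; -1.55 -2.15 0 -0.01 12; -2.3 -3.2 0 -0.015 12; -2.3 -3.2 0 -0.015 12; -2.3 -3.2 0 -0.015 12; -2.3 -3.2 0 -0.015 12; -2.3 -3.2 0 -0.015 12; -2.3 -3.2 0 -0.015 12; -2.3 -3.2 0 -0.015 12; -2.3 -3.2 0 -0.015 12")

```text
clock: 42.25
eef_pos: [502.4, -280.1, 78.9]
eef_rot: [-3.139, 0.001, -2.891]
wrist_force: [5.4, -8.3, -4.5]
finger_gap: 17.8
```

```bash
python3 rd.py
```

```text
t 42.25 th 3.9562 r 130.7 z 78.9 yaw -2.891 gap 17.8 F tan 9.69 rad 2.34 z -4.45 j6 -2.39 mom [-1.24 -0.75  0.11] pos [ 502.4 -280.1   78.9]
```

Fourth click felt (−8.6, −4.8, then +9.7 N, between 3.914 and 3.956). I'll go slightly past so the pawl is fully down, then ease back.

Call:
jog_arm(deltas="-0.7 -1.1 0 -0.005 12; -1.45 -2.15 0 -0.01 12; -2.2 -3.25 0 -0.015 12; -2.9 -4.3 0 -0.02 12; -3.65 -5.4 0 -0.02 12; -4.4 -6.45 0 -0.02 12; -4.4 -6.45 0 -0.02 12; -4.4 -6.45 0 -0.02 12; -4.4 -6.45 0 -0.02 12; -4.4 -6.45 0 -0.02 12")

```text
clock: 43.5
eef_pos: [507.0, -284.1, 78.8]
eef_rot: [3.14, -0.002, -2.87]
wrist_force: [-7.8, 0.5, 5.3]
finger_gap: 18.1
```

```bash
python3 rd.py; python3 - <<'E'
from h import *
p,d=snap('top','t2'); cv2.imwrite('pics/t2c.png',cv2.resize(cv2.cvtColor(p[150:260,265:365],cv2.COLOR_RGB2BGR),None,fx=5,fy=5,interpolation=cv2.INTER_CUBIC))
E
```

```text
t 43.50 th 4.0030 r 130.6 z 78.8 yaw -2.870 gap 18.1 F tan -6.26 rad 4.68 z 5.31 j6 -2.42 mom [0.07 1.3  0.14] pos [ 507.  -284.1   78.8]
```

View pics/t2c.png

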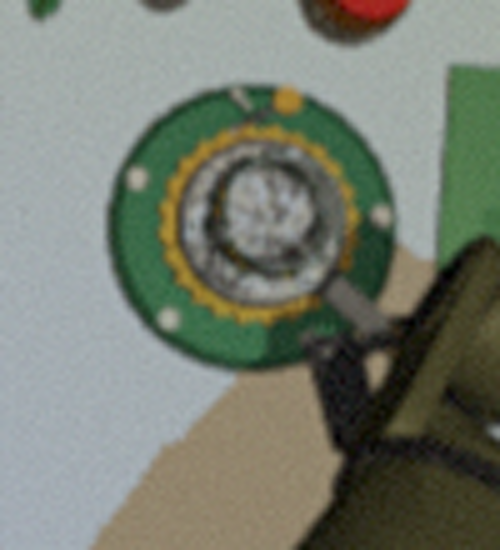

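Call:
jog_arm(deltas="-0.7 -1.1 -0.2 0 12; -1.4 -2.2 -0.2 0 12; -2.1 -3.3 -0.2 0 12; -2.8 -4.4 -0.2 0 12; -3.1 -4.95 -0.2 0 12; -3.1 -4.95 -0.2 0 12; -3.1 -4.95 -0.2 0 12; -3.1 -4.95 -0.2 0 12; -3.1 -4.95 -0.2 0 12; -3.1 -4.95 -0.2 0 12")

```text
clock: 44.8
eef_pos: [511.5, -287.4, 78.8]
eef_rot: [3.139, -0.001, -2.87]
wrist_force: [-5.7, 4.0, 3.9]
finger_gap: 17.6
```

```bash
python3 rd.py
```

```text
t 44.80 th 4.0454 r 130.3 z 78.8 yaw -2.870 gap 17.6 F tan -6.95 rad 0.43 z 3.88 j6 -2.42 mom [0.67 1.06 0.13] pos [ 511.5 -287.4   78.8]
```

Call:
jog_arm(deltas="0.75 1.05 0 0 12; 1.5 2.1 0 0 12; 2.25 3.2 0 0 12; 3 4.25 0 0 12; 3 4.25 0 0 12; 3 4.25 0 0 12; 3 4.25 0 0 12; 3 4.25 0 0 12; 3 4.25 0 0 12; 3 4.25 0 0 12")

```text
clock: 46.05
eef_pos: [508.2, -284.8, 78.9]
eef_rot: [3.141, 0.0, -2.87]
wrist_force: [5.8, 0.3, -5.4]
finger_gap: 17.7
```

```bash
python3 rd.py
```

```text
t 46.05 th 4.0130 r 130.4 z 78.9 yaw -2.870 gap 17.7 F tan 4.25 rad -3.95 z -5.45 j6 -2.42 mom [ 0.23 -0.87 -0.12] pos [ 508.2 -284.8   78.9]
```

Call:
jog_arm(deltas="0.6 0.9 0.15 0 12; 1.1 1.8 0.15 0 12; 1.7 2.8 0.15 0 12; 1.7 2.8 0.15 0 12; 1.7 2.8 0.15 0 12; 1.7 2.8 0.15 0 12; 1.7 2.8 0.15 0 12; 1.7 2.8 0.15 0 12; 1.7 2.8 0.15 0 12; 1.7 2.8 0.15 0 12")

```text
clock: 47.3
eef_pos: [505.6, -282.8, 78.9]
eef_rot: [-3.142, -0.0, -2.87]
wrist_force: [0.7, -1.3, -2.7]
finger_gap: 17.6
```

```bash
python3 rd.py
```

```text
t 47.30 th 3.9883 r 130.5 z 78.9 yaw -2.870 gap 17.6 F tan 1.34 rad 0.52 z -2.69 j6 -2.42 mom [-0.24 -0.15 -0.13] pos [ 505.6 -282.8   78.9]
```

Call:
jog_arm(deltas="0.6 0.9 0.1 0 12; 1.2 1.8 0.1 0 12; 1.8 2.7 0.1 0 12; 1.8 2.7 0.1 0 12; 1.8 2.7 0.1 0 12; 1.8 2.7 0.1 0 12; 1.8 2.7 0.1 0 12; 1.8 2.7 0.1 0 12; 1.8 2.7 0.1 0 12; 1.8 2.7 0.1 0 12")

```text
clock: 48.55
eef_pos: [503.7, -281.3, 78.9]
eef_rot: [-3.14, 0.001, -2.87]
wrist_force: [5.3, -6.3, -6.4]
finger_gap: 17.7
```

```bash
python3 rd.py
```

```text
t 48.55 th 3.9693 r 130.7 z 78.9 yaw -2.870 gap 17.7 F tan 8.15 rad 1.08 z -6.43 j6 -2.41 mom [-1.05 -0.92 -0.05] pos [ 503.7 -281.3   78.9]
```

Call:
jog_arm(deltas="0.3 0.4 0.1 0 12; 0.6 0.8 0.1 0 12; 0.8 1.2 0.1 0 12; 0.8 1.2 0.1 0 12; 0.8 1.2 0.1 0 12; 0.8 1.2 0.1 0 12; 0.8 1.2 0.1 0 12; 0.8 1.2 0.1 0 12; 0.8 1.2 0.1 0 12; 0.8 1.2 0.1 0 12")

```text
clock: 49.8
eef_pos: [503.0, -280.7, 78.9]
eef_rot: [-3.139, 0.002, -2.87]
wrist_force: [8.5, -9.3, -7.7]
finger_gap: 17.9
```

```bash
python3 rd.py
```

```text
t 49.80 th 3.9625 r 130.8 z 78.9 yaw -2.870 gap 17.9 F tan 12.56 rad 1.04 z -7.66 j6 -2.41 mom [-1.61 -1.47 -0.01] pos [ 503.  -280.7   78.9]
```

Call:
jog_arm(deltas="0 0 0.1 0 12; 0 0 0.1 0 12; 0 0 0.1 0 12; 0 0 0.1 0 12; 0 0 0.1 0 12; 0 0 0.1 0 12; 0 0 0.1 0 12; 0 0 0.1 0 12; 0 0 0.1 0 12; 0 0 0.1 0 12")

```text
clock: 51.05
eef_pos: [503.0, -280.7, 78.9]
eef_rot: [-3.139, 0.002, -2.87]
wrist_force: [9.4, -9.2, -6.8]
finger_gap: 17.8
```

```bash
python3 rd.py; python3 - <<'E'
from h import *
p,d,s=wsnap('w12')
p,d=snap('top','t3'); cv2.imwrite('pics/t3c.png',cv2.resize(cv2.cvtColor(p[150:260,265:365],cv2.COLOR_RGB2BGR),None,fx=5,fy=5,interpolation=cv2.INTER_CUBIC))
p,d=snap('scene','s6')
E
python3 rd.py
```

```text
t 51.05 th 3.9626 r 130.8 z 78.9 yaw -2.870 gap 17.8 F tan 13.14 rad 0.39 z -6.75 j6 -2.41 mom [-1.56 -1.35 -0.01] pos [ 503.  -280.7   78.9]
t 51.20 th 3.9624 r 130.8 z 78.9 yaw -2.870 gap 17.9 F tan 11.79 rad 1.08 z -7.70 j6 -2.41 mom [-1.57 -1.36 -0.02] pos [ 503.  -280.7   78.9]
```

View pics/w12.png

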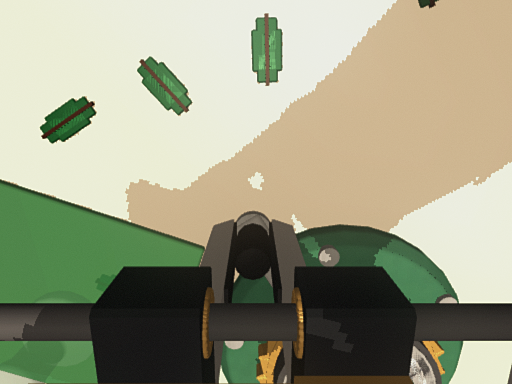

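View pics/s6.png

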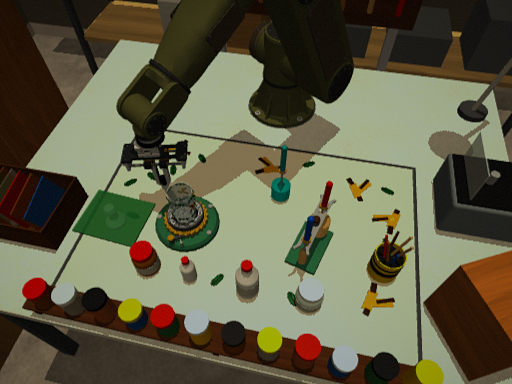

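View pics/t3c.png

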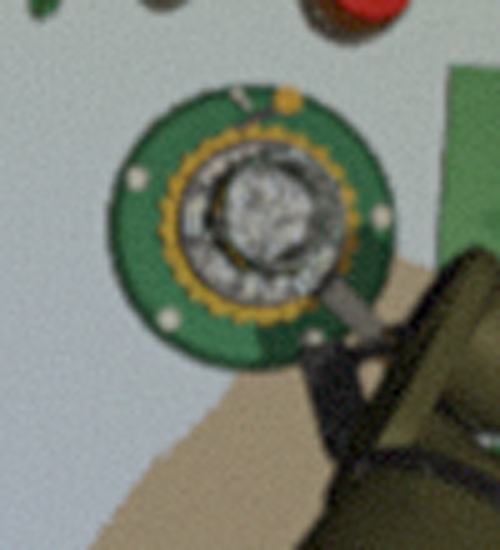

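The load against the stop is steady (12–13 N, knob bearing unchanged at 3.9625), where earlier back-travel took only 1–4 N, so the wheel is on the pawl. I'll ease the push to a lighter hold.

Call:
jog_arm(deltas="-0.3 -0.5 0.1 0 12; -0.6 -1 0.2 0 12; -0.6 -1 0.2 0 12; -0.6 -1 0.2 0 12; -0.6 -1 0.2 0 12; -0.6 -1 0.2 0 12; -0.6 -1 0.2 0 12; -0.6 -1 0.2 0 12; -0.6 -1 0.2 0 12; -0.6 -1 0.2 0 12")

```text
clock: 52.45
eef_pos: [503.3, -281.1, 78.8]
eef_rot: [-3.14, 0.001, -2.87]
wrist_force: [3.2, -5.0, -1.7]
finger_gap: 17.7
```

```bash
python3 rd.py; python3 - <<'E'
from h import *
np.set_printoptions(precision=1,suppress=True)
# brush check in the last scene/top pictures: red cap, lever angle
p,d=load('s6');P=p.astype(int);sub=P[175:215,315:340]
m=(sub[...,0]>2.2*sub[...,1])&(sub[...,0]>2.2*sub[...,2]);v,u=np.nonzero(m);print('red px scene',len(u),u.min()+315,u.max()+315,v.min()+175,v.max()+175)
p,d=load('t3'); p0,_=load('top0')
f=lambda p:[(u.min()+180,u.max()+180,v.min()+200,v.max()+200) for v,u in [np.nonzero((p[200:216,180:205,0].astype(int)>2.2*p[200:216,180:205,1])&(p[200:216,180:205,0].astype(int)>2.2*p[200:216,180:205,2]))]]
print(f(p),f(p0))
E
```

```text
t 52.45 th 3.9665 r 130.8 z 78.8 yaw -2.870 gap 17.7 F tan 5.77 rad 1.50 z -1.69 j6 -2.41 mom [-0.84 -0.49 -0.04] pos [ 503.3 -281.1   78.8]
red px scene 141 321 332 181 206
[(np.int64(185), np.int64(193), np.int64(204), np.int64(208))] [(np.int64(186), np.int64(193), np.int64(204), np.int64(209))]
```

```bash
python3 -c "
from cell import workorder
print(workorder.sign_off())"; python3 rd.py
```

```text
the job is handed in; nothing more can be done
None
the job is handed in; nothing more can be done
```

The job is handed in at about 52.5 s: the glass was dusted, the brush is back on its fork, and the wheel is turned on four clicks and held on the pawl. The hand-in gave no verdict.

- **Dusting:** I made two strokes, each with the brush tip about 8 mm above the glass floor. Between strokes the tip rose to about 78 mm above the floor. The wrist readings taken during the strokes never passed 2 N.
- **Brush:** It hangs upright on its fork, let go. Its handle covers the same camera pixels as at the start, to within one pixel.
- **Wheel:** I felt four clicks as sharp drops or reversals of the push at the knob. I then went slightly past the fourth and eased back. The wheel stopped firmly: the load reached 12–13 N with no movement, against 1–4 N while it was still travelling back. I eased the push, and the gripper was holding the knob with about 6 N still against the stop at hand-in.
- **Angle:** The knob turned about 0.965 rad in all. That implies a starting angle near 0.08 rad, inside the stated range, so the wheel should rest near 1.05 rad. This is worked out from the clicks and the knob's travel; I could not read the joint directly.

Two things did not go cleanly:

- **Vertical load on the knob:** It briefly reached about 21 N after I changed height by 1 mm during the second click. I corrected it, and it was under 2 N at the end.
- **First estimate of the wheel's axis:** It was about 1.5 mm off, which added up to 9 N of sideways load until I corrected it.

In the last camera pictures, taken before the final small adjustment, the other things on the bench look unmoved. I checked those by eye only and did not measure them.

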